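# Pin the swivel feet of a panel stand and stand the primed panel in it

## Task

Set up the panel stand for the primed panel: slide the pin box's thumb latch aside so that the sprung lid opens, turn every swivel foot in the stand until its slot runs along the rail, and lock each with one pin, pushed from the front through rail and foot until the collar sits against the wood. Only then take the panel from its grooved block and stand it upright in the slots of all the feet, fully down. Leave any spare pin in the box, press the lid shut until it latches, and leave the small open paint jar standing where it is.

Things in the scene. Friction and masses are not known exactly. Their poses are not given: they have to be found in the camera images.
- stand: Panel stand, fixed: beech rail 285 mm along its y, 58 along x, 50 high, aluminium top. Origin: centre of its underside on the desk; -x = front, robot's side. Vertical sockets at y = -90, 0, +90 mm; two or three hold a foot. At each a 14 mm cross-hole with brass plate runs through front to back along x, axis 32 mm up. Front face (stop for a pin's collar) at x = -27 mm. Yaw within 0.2 rad.
- box: Pin box, fixed, wooden, 140 x 180 x 57 mm. Origin: centre of its underside; -x = front, robot's side; yaw within 0.2 rad. At y = -48, 0, +48 mm three pins lie level along x, handles to the front, axes 34 mm up, shafts in notched cradles 37 mm high at x = 6 and 44 mm. Inner floor 8 mm up, rim 50 mm; inner room x -64 to 64, y -84 to 84 mm; 28 mm or more free beside every handle.
- lid (a joint): Angle of the box's lid in rad: 0 shut, 1.35 fully open against its stop (77 degrees up). Sprung open, hinged along the back (+x) upper edge; held by the latch. Pressed down on its front part (about 5 N; up to 20 N do no harm) until fully down, it snaps shut under the latch by itself.
- lid_hinge (a point): Middle of the lid's hinge line, which runs along the box's y: 70 mm behind the box's centre, 50 mm above the desk. The lid, 7 mm thick, reaches 143 mm from it.
- lid_front (a point): Top face of the lid, middle of its front edge, 140 mm from the hinge line; moves with the lid. Ahead of it a brass stud 14 mm long, held by the latch when shut.
- latch (a joint): Travel of the latch in m: 0 at rest (holding the lid), 0.016 fully aside, along the box's +y. A spring (1.2 N at rest, 2.8 N fully aside) returns it. From about 0.011 on the lid is free and springs up.
- latch_thumb (a point): Thumb piece of the latch: ribbed steel block 26 x 16 x 20 mm (box's x, y, z) standing out in front of the box, centre 46 mm above the desk (this point is 3 mm forward of the block's centre). It is pushed sideways along the box's +y.
- block: Grooved wooden block, fixed, behind the stand: 46 x 150 x 32 mm (x, y, z), origin at the centre of its underside; groove 14 mm wide, 26 mm deep, along y. The panel stands in it at the start.
- panel_mid (a point): Centre of the primed painting panel (white front, bare wood back): 8 x 230 x 95 mm along its x, y, z; about 0.13 kg; z up, y along its long side. It stands on a long edge. Standing home in the feet its centre is 103 mm above the desk.
- panel: The same panel; origin at its centre.
- footA_head (a point): Head of swivel foot A (right-hand, stand y = -90 mm socket; aluminium, may be absent), its centre, 66 mm above the desk: two upright cheeks, 34 mm over the outer flats along the foot's x, 40 mm long along y, 22 mm high; the slot between them, 16 mm wide along y, takes the panel. Below: flange 46 mm across, its top 11 mm below this point, and a spigot loose in the socket. A half turn looks the same.
- footA_cross (a point): Centre of the cross-hole in the spigot of foot A, 34.5 mm below the head's centre: a channel 14 mm wide along the foot's x (either way round), at right angles to the slot in the head.
- footB_head (a point): Head of swivel foot B (middle, stand y = 0 socket; aluminium, may be absent), its centre, 66 mm above the desk: two upright cheeks, 34 mm over the outer flats along the foot's x, 40 mm long along y, 22 mm high; the slot between them, 16 mm wide along y, takes the panel. Below: flange 46 mm across, its top 11 mm below this point, and a spigot loose in the socket. A half turn looks the same.
- footB_cross (a point): Centre of the cross-hole in the spigot of foot B, 34.5 mm below the head's centre: a channel 14 mm wide along the foot's x (either way round), at right angles to the slot in the head.
- footC_head (a point): Head of swivel foot C (left-hand, stand y = +90 mm socket; aluminium, may be absent), its centre, 66 mm above the desk: two upright cheeks, 34 mm over the outer flats along the foot's x, 40 mm long along y, 22 mm high; the slot between them, 16 mm wide along y, takes the panel. Below: flange 46 mm across, its top 11 mm below this point, and a spigot loose in the socket. A half turn looks the same.
- footC_cross (a point): Centre of the cross-hole in the spigot of foot C, 34.5 mm below the head's centre: a channel 14 mm wide along the foot's x (either way round), at right angles to the slot in the head.
- pin1_handle (a point): Locking pin 1: point to grip, in its square wooden handle (16 x 16 x 56 mm; 20 mm lie behind this point, 36 mm ahead). The x axis points from handle to tip. Then follow a steel collar (22 mm diameter, 4 mm thick) and a round steel shaft, 10 mm diameter, 52 mm long, tip rounded. 0.06 kg; centre of mass about 53 mm ahead of this point.
- pin1_mid (a point): Middle of the shaft of pin 1, 67 mm ahead of the grip point, 27 mm ahead of the collar's front face: with the collar against the stand it lies on the axis of the foot (within 3 mm).
- pin2_handle (a point): Locking pin 2: point to grip, in its square wooden handle (16 x 16 x 56 mm; 20 mm lie behind this point, 36 mm ahead). The x axis points from handle to tip. Then follow a steel collar (22 mm diameter, 4 mm thick) and a round steel shaft, 10 mm diameter, 52 mm long, tip rounded. 0.06 kg; centre of mass about 53 mm ahead of this point.
- pin2_mid (a point): Middle of the shaft of pin 2, 67 mm ahead of the grip point, 27 mm ahead of the collar's front face: with the collar against the stand it lies on the axis of the foot (within 3 mm).
- pin3_handle (a point): Locking pin 3: point to grip, in its square wooden handle (16 x 16 x 56 mm; 20 mm lie behind this point, 36 mm ahead). The x axis points from handle to tip. Then follow a steel collar (22 mm diameter, 4 mm thick) and a round steel shaft, 10 mm diameter, 52 mm long, tip rounded. 0.06 kg; centre of mass about 53 mm ahead of this point.
- pin3_mid (a point): Middle of the shaft of pin 3, 67 mm ahead of the grip point, 27 mm ahead of the collar's front face: with the collar against the stand it lies on the axis of the foot (within 3 mm).
- ink_jar_mid (a point): Centre of a small open paint jar, 43 mm across and 64 mm high, standing between the stand, the block and the box; to be left where it stands.

How it is judged (in metres and radians):
On the way, in this order (a step that is already met when the one before it is completed fails the run):
1. the pin box is opened: its latch slid aside, the lid sprung up (value of joint lid above 1.1 rad), for 0.2 s.
2. every foot in the stand is in line with the rail and locked by a pin through its cross-hole, collar home (((distance between pin1_mid and footA_cross below 0.006 m and angle between the x axis of pin1_mid and the x axis of footA_cross, either way round below 0.2 rad) or (distance between pin2_mid and footA_cross below 0.006 m and angle between the x axis of pin2_mid and the x axis of footA_cross, either way round below 0.2 rad) or (distance between pin3_mid and footA_cross below 0.006 m and angle between the x axis of pin3_mid and the x axis of footA_cross, either way round below 0.2 rad)) and ((distance between pin1_mid and footB_cross below 0.006 m and angle between the x axis of pin1_mid and the x axis of footB_cross, either way round below 0.2 rad) or (distance between pin2_mid and footB_cross below 0.006 m and angle between the x axis of pin2_mid and the x axis of footB_cross, either way round below 0.2 rad) or (distance between pin3_mid and footB_cross below 0.006 m and angle between the x axis of pin3_mid and the x axis of footB_cross, either way round below 0.2 rad)) and ((distance between pin1_mid and footC_cross below 0.006 m and angle between the x axis of pin1_mid and the x axis of footC_cross, either way round below 0.2 rad) or (distance between pin2_mid and footC_cross below 0.006 m and angle between the x axis of pin2_mid and the x axis of footC_cross, either way round below 0.2 rad) or (distance between pin3_mid and footC_cross below 0.006 m and angle between the x axis of pin3_mid and the x axis of footC_cross, either way round below 0.2 rad)) and angle between the x axis of each of footA_cross, footB_cross, footC_cross and the x axis of stand, either way round below 0.15 rad), for 0.2 s.
3. the panel stands upright in the slots of all the feet, fully down (z of panel_mid in the frame of stand between 0.098 and 0.108 m and x of panel_mid in the frame of stand between -0.012 and 0.012 m and y of panel_mid in the frame of stand between -0.075 and 0.075 m and angle between panel_mid's own z axis and vertical below 0.2 rad and angle between the y axis of panel_mid and the y axis of stand, either way round below 0.12 rad and y of footA_cross in the frame of panel_mid between -0.105 and 0.105 m and y of footB_cross in the frame of panel_mid between -0.105 and 0.105 m and y of footC_cross in the frame of panel_mid between -0.105 and 0.105 m), for 0.2 s.
At the end, for the whole second after the job is handed in: Every foot present is in line (0.15 rad), a pin through its cross-hole, collar home (within 6 mm); the panel stands in all their slots, fully down (5 mm), upright, at rest; a spare pin lies in the box; the lid is shut (0.03 rad) and latched (all of step 2 and all of step 3 and ((z of pin1_handle in the frame of box below 0.046 m and x of pin1_handle in the frame of box above -0.064 m and x of pin1_mid in the frame of box below 0.064 m and y of pin1_handle in the frame of box between -0.084 and 0.084 m) or (distance between pin1_mid and footA_cross below 0.006 m and angle between the x axis of pin1_mid and the x axis of footA_cross, either way round below 0.2 rad) or (distance between pin1_mid and footB_cross below 0.006 m and angle between the x axis of pin1_mid and the x axis of footB_cross, either way round below 0.2 rad) or (distance between pin1_mid and footC_cross below 0.006 m and angle between the x axis of pin1_mid and the x axis of footC_cross, either way round below 0.2 rad)) and ((z of pin2_handle in the frame of box below 0.046 m and x of pin2_handle in the frame of box above -0.064 m and x of pin2_mid in the frame of box below 0.064 m and y of pin2_handle in the frame of box between -0.084 and 0.084 m) or (distance between pin2_mid and footA_cross below 0.006 m and angle between the x axis of pin2_mid and the x axis of footA_cross, either way round below 0.2 rad) or (distance between pin2_mid and footB_cross below 0.006 m and angle between the x axis of pin2_mid and the x axis of footB_cross, either way round below 0.2 rad) or (distance between pin2_mid and footC_cross below 0.006 m and angle between the x axis of pin2_mid and the x axis of footC_cross, either way round below 0.2 rad)) and ((z of pin3_handle in the frame of box below 0.046 m and x of pin3_handle in the frame of box above -0.064 m and x of pin3_mid in the frame of box below 0.064 m and y of pin3_handle in the frame of box between -0.084 and 0.084 m) or (distance between pin3_mid and footA_cross below 0.006 m and angle between the x axis of pin3_mid and the x axis of footA_cross, either way round below 0.2 rad) or (distance between pin3_mid and footB_cross below 0.006 m and angle between the x axis of pin3_mid and the x axis of footB_cross, either way round below 0.2 rad) or (distance between pin3_mid and footC_cross below 0.006 m and angle between the x axis of pin3_mid and the x axis of footC_cross, either way round below 0.2 rad)) and value of joint lid below 0.03 rad and value of joint latch below 0.004 m and linear speed of panel below 0.02 m/s); the robot touches nothing.
It fails at once if the small open paint jar is knocked over or pushed away (angle between ink_jar_mid's own z axis and vertical above 0.5 rad or distance of ink_jar_mid from where it was at the start of the episode above 0.05 m).
Of footA, footB, footC only 2 to 3 are there at a start; the rules pass over those that are not, and their reading is None.
At some moment in a run one of pin1, pin2, pin3 may be knocked a few centimetres aside while the robot is not near it.
It also fails if it takes over 210 s, if anything falls off the work surface, if the arm or the gripper's body presses on something with over 40 N, if the wrist force passes 120 N, or if a joint passes its speed limit or range.

## Robot

A 7-joint arm with a two-finger parallel gripper is mounted at the origin on a cart in front of the work surface, level with it; the furniture and walls round the work are solid. World frame = base frame: x ahead of the robot, y to its left, z up, the work surface at z = 0. Lengths are in mm, angles in rad, forces in N, time in s.
With the tool pointing down it reaches from about 400 to 850 mm from the base axis. Payload 4.4 kg.
Tool frame: the origin (TCP) lies midway between the tips of the shut fingers; the grasp point (between the pads) lies r.grip_point_offset behind it (r.grip_point_offset is the distance from the TCP to the grasp point, in mm); y points along the fingers, x is the direction in which the jaws open and shut, and the axes are right-handed (so a half turn about y gives the same grasp; the last joint's range is limited). The gripper opens to 94 mm and grips with 3 to 60 N. Pads are 16 mm wide; open, the fingers measure 119 mm over their backs; the gripper's body (75 mm by 177 mm) begins 78 mm behind the grasp point.
Start: joints at [-0.066, 0.628, 0.038, 1.517, -0.027, 0.996, -0.02], TCP at [650.014, 0.028, 205.478] pointing down, gripper open.
Joint ranges: [-3.06, 3.06], [-0.37, 2.12], [-1.25, 1.32], [0.18, 2.47], [-1.1, 4.24], [0.23, 1.98], [-2.94, 2.94]. Speed limits (rad/s): [2.57, 2.57, 3.14, 3.14, 3.14, 3.14, 3.14].

## Interface

Orientations are given as a unit quaternion [x, y, z, w].
In Python, from rig import r gives the robot as it stands.
- The arm moves only by the tool step_arm, never from a script. Its argument "plan" is one flat list of numbers, 6 for each row, row after row: the shift along the tool's x, y, z in m, then the turn, a rotation vector about the tool's x, y, z in degrees. In form: [dx, dy, dz, rx, ry, rz, dx, dy, dz, rx, ry, rz, ...]. A call has 1 to 8 rows; each row is the pose to reach, as a shift and turn from the pose commanded when the call began, along the tool's axes at that moment; what a row does not reach only later rows make up. A row lasts 1/12 s, in which the tool goes at most 41.7 mm and 7.16 degrees, less where a joint would pass 70% of its speed; a pose out of reach is approached as far as the arm can. A call with a gripper value outside its range is refused whole. "grip" is the opening, from 0 (shut) to 1 (fully open), set as the call begins (left out, the last holds). The fingers move at their own pace and stop on an object; "newtons" is the grip in N (left out, the last holds). Time passes only in rows, so rows that repeat a pose let the fingers close. It gives the time, the measured TCP pose, the force and the opening at its end, in the units of the state.
- r.read_state(): the state, without advancing time (a new reading comes with each control period).
- r.grab_frame(name): name is "scene" or "side" or "wrist"; returns (picture, depth): 420x560x3 uint8, blue, green, red; 420x560 float32, mm along the optical axis (not along the pixel's ray), 0 where there is no reading.
- r.camera_model(name): a dict with "intrinsics" (3x3 intrinsics, pixels), "pose" (4x4, takes a point from camera to world coordinates). Camera axes: x right, y down, z forward; pixel columns grow to the right and rows downward; lengths in mm; the calibration is good to about 2 mm. A picture is of the moment at which its call begins: read the wrist's pose just before it. camera_model takes no time and is no camera call; for the wrist camera it gives the pose at the moment of the call.
- r.finish_job(): hands the job in, once; it reports no verdict.
Trained networks look in the newest picture that a camera, given by its name, has taken for a name from the list of things; names that differ only in an ending like _2 or _b are one class to them, and where a whole thing is asked for, a point or a joint stands for the part that bears it (a point fixed in the world has none). Each returns a list of dicts, best first, with "conf" (0 to 1); they miss things now and then, are a little off and sometimes report something else, mostly with a low value. They report only what shows in the picture. A call takes as long as a camera call.
- r.boxes_of(camera, target): "at" ([x, y, z] in mm, in the coordinates of the camera as it stood for that picture, good to about 4 mm: the middle of the surface that is visible of it).
The state is a dict: "clock": time; "joints": joint angles; "joint_vel": joint speeds; "joint_torque": joint torques, N m; "ee_pos": TCP position; "orientation": TCP orientation; "contact_force": force on the tool from outside, world axes, zero at the start; "ft_torque": the same for the moment, N m; "grip_width": opening from 0.0 (shut) to 1.0 (fully open).
Only numpy, scipy, OpenCV 4.12 (cv2) and the standard library are available. Lean on these libraries where they do the work, as an engineer would, in place of code of your own. Each camera call takes 0.05 s, during which the arm holds its last target.

## Working session

There is one attempt and no reset: what is moved stays moved. The work goes in short steps, Python scripts to look and compute and a tool call to move; the robot and the scene stay as the last step left them, time stands still between calls to the robot, and variables do not carry over. Pictures are saved under pics/ and viewed, and the job is handed in when it is done.

Besides the shell and the picture viewer there is one more tool, called after "Call:" as a command line: name --argument value ..., lists and objects as JSON in quotes. step_arm: Moves the arm, as the interface text tells. Its arguments: {"type":"object","properties":{"plan":{"type":"array","items":{"type":"number"}},"grip":{"type":"number"},"newtons":{"type":"number"}},"required":["plan"]}

```bash
ls; mkdir -p pics
cat > h.py <<'E'
import numpy as np, cv2, json
from rig import r
from scipy.spatial.transform import Rotation as R
def snap(name,fn=None):
    m=r.camera_model(name); p,d=r.grab_frame(name)
    if fn: cv2.imwrite('pics/'+fn+'.png',p)
    np.savez('last_'+name+'.npz',p=p,d=d,K=np.array(m['intrinsics']),T=np.array(m['pose']))
    return p,d,np.array(m['intrinsics']),np.array(m['pose'])
def load(name):
    z=np.load('last_'+name+'.npz'); return z['p'],z['d'],z['K'],z['T']
def w(K,T,d,u,v):
    z=d[v,u]; c=np.array([(u-K[0,2])/K[0,0]*z,(v-K[1,2])/K[1,1]*z,z,1.0]); return (T@c)[:3]
def cloud(K,T,d):
    v,u=np.mgrid[0:d.shape[0],0:d.shape[1]]
    c=np.stack([(u-K[0,2])/K[0,0]*d,(v-K[1,2])/K[1,1]*d,d,np.ones_like(d)],-1)
    P=(c@T.T)[...,:3]; P[d<=0]=np.nan; return P
def proj(K,T,p):
    c=np.linalg.inv(T)@np.append(p,1); return (K@(c[:3]/c[2]))[:2]
def st():
    s=r.read_state(); return s
E
python3 - <<'E'
from h import *
for n in ['scene','side','wrist']:
    p,d,K,T=snap(n,'a_'+n); print(n,K.tolist(),T.round(3).tolist(),np.percentile(d,[0,5,50,95]))
s=st();print(s, r.grip_point_offset)
E
```

```text
pics
scene [[394.3085107943693, 0.0, 279.93362703859276], [0.0, 394.3085107943693, 204.75716100678227], [0.0, 0.0, 1.0]] [[-0.736, -0.54, 0.408, 201.788], [-0.676, 0.576, -0.459, 398.946], [0.013, -0.614, -0.789, 729.632], [0.0, 0.0, 0.0, 1.0]] [   0.          620.40463867  934.17453003 1735.88630371]
side [[528.5202051678305, 0.0, 290.17014336360455], [0.0, 528.5202051678305, 206.5938256373176], [0.0, 0.0, 1.0]] [[0.992, -0.066, 0.103, 420.791], [-0.122, -0.616, 0.778, -862.943], [0.012, -0.785, -0.62, 781.193], [0.0, 0.0, 0.0, 1.0]] [   0.          896.88360901 1207.0291748  3015.5071167 ]
wrist [[346.6597654586243, 0.0, 275.9178435390498], [0.0, 346.6597654586243, 205.493877578091], [0.0, 0.0, 1.0]] [[1.0, -0.0, -0.001, 651.672], [-0.0, -0.972, -0.234, 67.08], [-0.001, 0.234, -0.972, 384.47], [0.0, 0.0, 0.0, 1.0]] [  0.          56.5328619  349.8482666  411.08554077]
{'clock': 0.15, 'joints': array([-0.06582395,  0.62909672,  0.03847941,  1.51807959, -0.02700189,
        0.99633206, -0.02001247]), 'joint_vel': array([ 0.00164706, -0.00338894, -0.00192742, -0.00433395, -0.00151287,
       -0.00050964, -0.00081364]), 'joint_torque': array([ 1.52036100e-03, -5.50088596e+01,  1.14465751e+00, -1.86816269e+01,
       -5.22438856e-02,  2.09789607e-02,  9.34746663e-05]), 'ee_pos': array([6.49514301e+02, 3.17136889e-02, 2.04808675e+02]), 'orientation': array([ 7.07113622e-01, -4.98585131e-04, -4.89176412e-04, -7.07099596e-01]), 'contact_force': array([ 0.20664244, -0.4782004 ,  0.51773687]), 'ft_torque': array([-0.03142082,  0.04066038,  0.02059547]), 'grip_width': 0.9981431891365131} 18.8
```

View pics/a_scene.png

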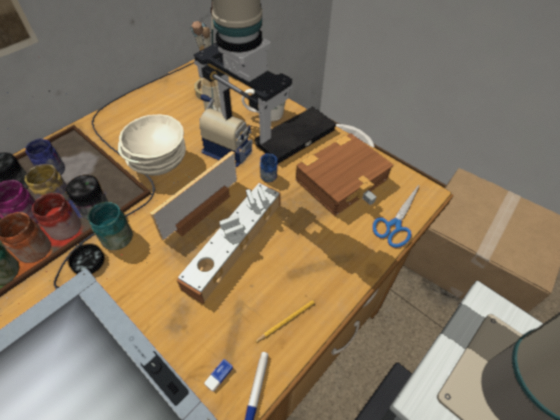

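View pics/a_side.png

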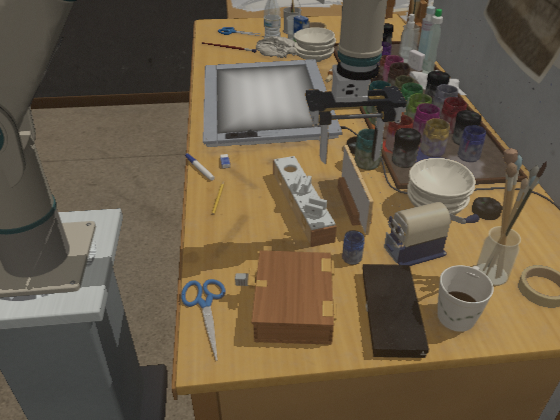

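View pics/a_wrist.png

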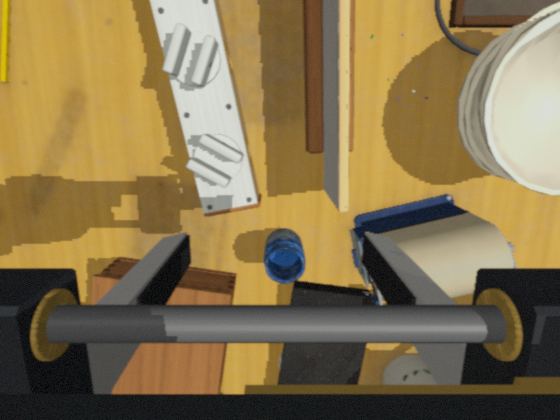

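```bash
cat > td.py <<'E'
from h import *
import sys
def td(names,fn,x0=350,x1=1000,y0=-400,y1=300):
    img=np.zeros((x1-x0,y1-y0,3),np.uint8); H=np.full((x1-x0,y1-y0),-1e9)
    # row = x1-x, col = y1-y   (x up, y left)
    for n in names:
        p,d,K,T=load(n); P=cloud(K,T,d)
        m=np.isfinite(P[...,0])&(P[...,2]<190)
        q=P[m];c=p[m]
        rr=(x1-q[:,0]).astype(int);cc=(y1-q[:,1]).astype(int)
        ok=(rr>0)&(rr<x1-x0-1)&(cc>0)&(cc<y1-y0-1)
        for a,b,z,col in zip(rr[ok],cc[ok],q[ok,2],c[ok]):
            if z>H[a,b]-2: 
                H[a:a+2,b:b+2]=z; img[a:a+2,b:b+2]=col
    cv2.imwrite('pics/'+fn+'.png',img[:600]); 
    return H
if __name__=='__main__': td(['scene','side'],'td0')
E
python3 td.py
python3 - <<'E'
from h import *
for n in ['scene','side','wrist']:
    p,d,K,T=load(n)
    for t in ['stand','box','latch_thumb','panel','block','footA_head','footB_head','footC_head','ink_jar_mid','lid_front','lid_hinge']:
        try:
            o=r.boxes_of(n,t)
        except Exception as e: print(n,t,e); continue
        print(n,t,[(round(x['conf'],2),(T@np.append(x['at'],1))[:3].round(0).tolist()) for x in o[:3]])
E
```

```text
scene stand [(0.71, [562.0, 172.0, 50.0]), (0.23, [519.0, -175.0, 55.0])]
scene box [(0.77, [510.0, -154.0, 61.0])]
scene latch_thumb [(0.53, [438.0, -145.0, 59.0])]
scene panel [(0.9, [702.0, 127.0, 71.0])]
scene block [(0.57, [684.0, 119.0, 31.0]), (0.53, [697.0, 122.0, 69.0])]
scene footA_head [(0.64, [592.0, 37.0, 69.0])]
scene footB_head [(0.62, [575.0, 128.0, 67.0]), (0.37, [436.0, -146.0, 54.0])]
scene footC_head [(0.64, [575.0, 123.0, 66.0])]
scene ink_jar_mid [(0.82, [656.0, -61.0, 42.0])]
scene lid_front [(0.85, [516.0, -178.0, 55.0])]
scene lid_hinge [(0.81, [518.0, -172.0, 53.0])]
side stand [(0.62, [656.0, -87.0, 41.0]), (0.61, [572.0, 83.0, 47.0]), (0.28, [701.0, 76.0, 66.0])]
side box [(0.95, [510.0, -216.0, 55.0]), (0.3, [523.0, -203.0, 59.0])]
side latch_thumb [(0.62, [432.0, -158.0, 57.0]), (0.4, [516.0, -197.0, 58.0])]
side panel [(0.66, [700.0, 76.0, 67.0])]
side block [(0.83, [685.0, 90.0, 30.0]), (0.68, [573.0, 80.0, 46.0])]
side footA_head [(0.62, [590.0, 29.0, 69.0]), (0.34, [519.0, -198.0, 60.0])]
side footB_head [(0.56, [580.0, 112.0, 61.0]), (0.46, [596.0, 
[... 221 characters left out ...]
02.0, 59.0]), (0.16, [514.0, -218.0, 56.0])]
wrist stand [(0.76, [591.0, 80.0, 52.0]), (0.48, [705.0, 84.0, 92.0])]
wrist box [(0.79, [550.0, -178.0, 57.0])]
wrist latch_thumb []
wrist panel [(0.97, [702.0, 86.0, 90.0])]
wrist block [(0.97, [691.0, 112.0, 31.0]), (0.46, [656.0, -72.0, 42.0])]
wrist footA_head [(0.75, [594.0, 29.0, 70.0])]
wrist footB_head [(0.59, [574.0, 120.0, 71.0])]
wrist footC_head [(0.72, [577.0, 121.0, 71.0]), (0.41, [546.0, -183.0, 58.0])]
wrist ink_jar_mid [(0.64, [658.0, -73.0, 44.0]), (0.41, [704.0, 85.0, 89.0])]
wrist lid_front [(0.87, [542.0, -190.0, 54.0]), (0.26, [699.0, 84.0, 93.0])]
wrist lid_hinge [(0.92, [541.0, -185.0, 58.0]), (0.74, [574.0, 120.0, 71.0])]
```

View pics/td0.png

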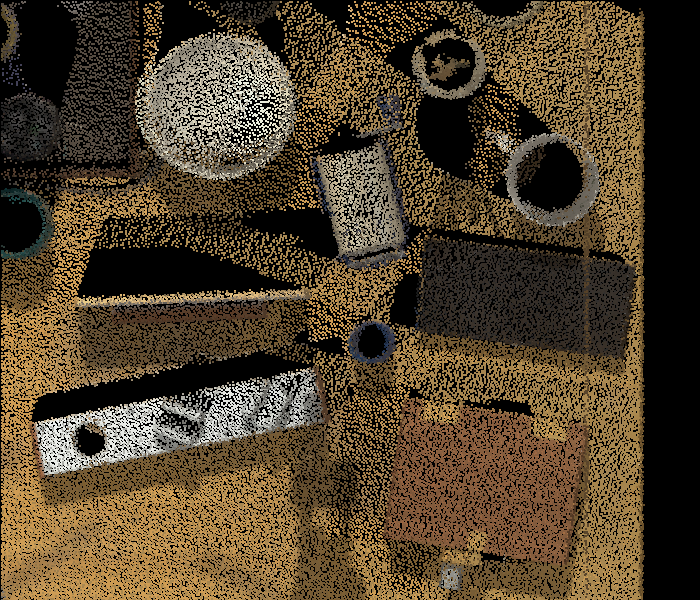

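Run:
```python
from h import *
P=[];
for n in ['scene','side','wrist']:
    p,d,K,T=load(n); c=cloud(K,T,d).reshape(-1,3); P.append(c[np.isfinite(c[:,0])])
def rect(c,lab):
    # outlier filter via occupancy
    g=np.round(c[:,:2]/3).astype(int); u,i,k=np.unique(g,axis=0,return_inverse=True,return_counts=True)
    c=c[k[i.ravel()]>=2]
    q=c[:,:2].astype(np.float32); R_=cv2.minAreaRect(q); print(lab,len(c),R_, 'z',np.median(c[:,2]).round(1))
def sel(c,x0,x1,y0,y1,z0,z1): 
    return c[(c[:,0]>x0)&(c[:,0]<x1)&(c[:,1]>y0)&(c[:,1]<y1)&(c[:,2]>z0)&(c[:,2]<z1)]
for n,c in zip(['scene','side','wrist'],P):
    rect(sel(c,510,650,-40,280,46,53.5),n+' stand')
    rect(sel(c,430,620,-310,-80,53,64),n+' box')
    t=sel(c,400,455,-180,-120,40,62)
    if len(t): rect(t,n+' thumb')
    rect(sel(c,660,740,-30,240,86,120),n+' panel')
    rect(sel(c,660,740,-30,240,27,34),n+' block')
    j=sel(c,620,690,-110,-40,62,68)
    if len(j)>5: print('jar',cv2.minEnclosingCircle(j[:,:2].astype(np.float32)),np.median(j[:,2]))
A=np.vstack(P)
for cx,cy,l in [(594,30,'A'),(578,120,'B')]:
  for n,c in zip(['scene','side','wrist'],P):
    s=sel(c,cx-30,cx+30,cy-30,cy+30,73,84)
    rect(s,n+l)
```

```text
scene stand 1775 ((577.945556640625, 125.6466293334961), (55.263450622558594, 283.9674072265625), 11.29085636138916) z 50.4
scene box 2028 ((508.935302734375, -181.20863342285156), (182.9140167236328, 165.67636108398438), 81.0006103515625) z 58.1
scene thumb 152 ((432.754638671875, -157.06260681152344), (34.897178649902344, 43.347412109375), 87.36833190917969) z 53.7
scene panel 683 ((703.1702880859375, 110.27397918701172), (11.161039352416992, 229.29177856445312), 2.408174514770508) z 97.7
scene block 396 ((690.3897705078125, 110.51673889160156), (22.33670997619629, 228.18112182617188), 2.1267147064208984) z 31.4
jar ((659.5738525390625, -69.56612396240234), 20.973514556884766) 62.920570024987114
side stand 549 ((578.3441772460938, 119.09555053710938), (54.57147216796875, 283.4772033691406), 11.025219917297363) z 49.0
side box 4763 ((509.8350524902344, -185.58145141601562), (184.7911376953125, 168.42300415039062), 81.6626205444336) z 56.6
side thumb 173 ((432.6967468261719, -162.03778076171875), (30.185745239257812, 46.59082794189453), 74.57906341552734) z 54.6
side panel 269 ((702.
[... 893 characters left out ...]
 96 ((595.2310180664062, 36.66960144042969), (33.08369445800781, 37.29317092895508), 62.631011962890625) z 77.8
sideA 68 ((597.1705322265625, 30.220474243164062), (35.23991394042969, 34.65821838378906), 61.59477615356445) z 75.9
wristA 945 ((595.921630859375, 33.606788635253906), (34.36410140991211, 40.01387405395508), 61.3889045715332) z 77.8
sceneB 150 ((578.3668212890625, 123.48759460449219), (39.92394256591797, 33.62703323364258), 68.91260528564453) z 77.2
sideB 40 ((577.9403686523438, 116.32643127441406), (33.58705139160156, 33.44866180419922), 59.01008987426758) z 75.9
wristB 1200 ((578.727294921875, 121.62128448486328), (39.74724578857422, 34.05857849121094), 68.61287689208984) z 77.6
```

```bash
cat > mv.py <<'E'
from h import *
import os,sys
F='cmd.json'
def getcmd():
    if os.path.exists(F):
        c=json.load(open(F)); return np.array(c['p']),R.from_quat(c['q'])
    s=st(); return np.array([650.014,.028,205.478]),R.from_quat(s['orientation'])
def yawori(deg, tilt=None):
    # tool pointing down, tool x at world yaw deg
    return R.from_euler('z',deg,degrees=True)*R.from_matrix(np.array([[1,0,0],[0,0,1],[0,-1,0]]).astype(float))
def go(p,ori=None,save=True,rel=False):
    c,q=getcmd()
    if ori is None: ori=q
    d=q.inv().apply(np.array(p,float)-c)/1000; rv=(q.inv()*ori).as_rotvec(degrees=True)
    row=np.concatenate([d.round(4),rv.round(2)])
    n=max(np.linalg.norm(d)*1000/41.7, np.linalg.norm(rv)/7.16)
    # resulting command
    c2=c+q.apply(row[:3]*1000); q2=q*R.from_rotvec(row[3:],degrees=True)
    print('row',(row+0.0).tolist(),'rows>=%.1f'%n)
    if save: json.dump({'p':c2.tolist(),'q':q2.as_quat().tolist()},open(F,'w'))
    return row
def rep():
    s=st(); c,q=getcmd(); o=R.from_quat(s['orientation'])
    print('t',round(s['clock'],2),'p',s['ee_pos'].round(1),'err',(s['ee_pos']-c).round(1),'roterr',(q.inv()*o).as_rotvec(degrees=True).round(2),'f',s['contact_force'].round(1),'m',s['ft_torque'].round(2),'g',round(s['grip_width'],3))
E
python3 - <<'E'
from mv import *
print(yawori(0).as_quat(), yawori(0).as_matrix())
go([470,-190,230],yawori(81.3))
E
```

```text
[ 0.70710678  0.          0.         -0.70710678] [[ 1.  0.  0.]
 [ 0.  0.  1.]
 [ 0. -1.  0.]]
row [-0.18, -0.0245, -0.19, 0.0, -81.3, 0.0] rows>=11.4
```

Call:
step_arm --plan '[-0.18, -0.0245, -0.19, 0, -81.3, 0, -0.18, -0.0245, -0.19, 0, -81.3, 0, -0.18, -0.0245, -0.19, 0, -81.3, 0, -0.18, -0.0245, -0.19, 0, -81.3, 0, -0.18, -0.0245, -0.19, 0, -81.3, 0, -0.18, -0.0245, -0.19, 0, -81.3, 0, -0.18, -0.0245, -0.19, 0, -81.3, 0, -0.18, -0.0245, -0.19, 0, -81.3, 0]' --grip 0

```text
clock: 2.47
ee_pos: [466.7, -194.4, 230.6]
orientation: [0.621, 0.338, -0.339, -0.62]
contact_force: [-0.5, 0.1, -0.9]
grip_width: 0.464
```

Run:
```python
from mv import *
rep()
```

```text
t 2.47 p [ 466.7 -194.4  230.6] err [-3.3 -4.4  0.6] roterr [2.000e-02 2.407e+01 1.700e-01] f [-0.5  0.1 -0.9] m [ 0.13 -0.1   0.02] g 0.464
```

Run:
```python
from mv import *
json.dump({'p':[470.,-190.,230.],'q':yawori(57.28).as_quat().tolist()},open(F,'w'))
go([470,-190,230],yawori(81.3))
```

```text
row [0.0, 0.0, 0.0, 0.0, -24.02, 0.0] rows>=3.4
```

Call:
step_arm --plan '[0, 0, 0, 0, -24.02, 0, 0, 0, 0, 0, -24.02, 0, 0, 0, 0, 0, -24.02, 0, 0, 0, 0, 0, -24.02, 0, 0, 0, 0, 0, -24.02, 0, 0, 0, 0, 0, -24.02, 0]'

```text
clock: 2.97
ee_pos: [470.0, -190.2, 230.1]
orientation: [0.537, 0.46, -0.46, -0.537]
contact_force: [-0.5, -0.1, -0.5]
grip_width: 0.044
```

Run:
```python
from mv import *
rep()
p,d,K,T=snap('wrist','b_wrist')
P=cloud(K,T,d).reshape(-1,3); P=P[np.isfinite(P[:,0])]
def sel(c,x0,x1,y0,y1,z0,z1): 
    return c[(c[:,0]>x0)&(c[:,0]<x1)&(c[:,1]>y0)&(c[:,1]<y1)&(c[:,2]>z0)&(c[:,2]<z1)]
b=sel(P,420,640,-310,-60,53,64); print(cv2.minAreaRect(b[:,:2].astype(np.float32)),np.median(b[:,2]))
```

```text
t 2.97 p [ 470.  -190.2  230.1] err [-0.  -0.2  0.1] roterr [-0.01  0.1  -0.  ] f [-0.5 -0.1 -0.5] m [ 0.07 -0.05 -0.  ] g 0.044
((503.27947998046875, -183.40567016601562), (182.15890502929688, 176.3656005859375), 81.68518829345703) 58.19015806256786
```

View pics/b_wrist.png

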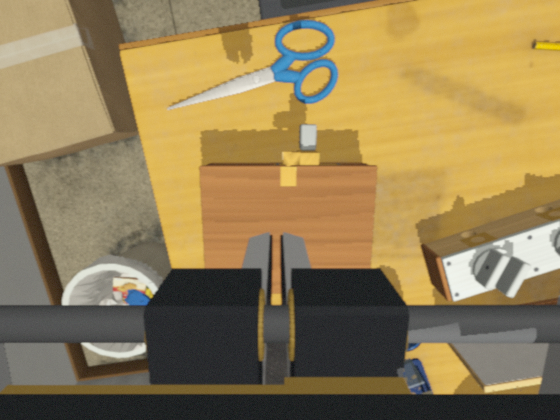

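Run:
```python
from mv import *
p,d,K,T=load('wrist')
P=cloud(K,T,d)
cv2.imwrite('pics/b_crop.png',cv2.resize(p[100:200,180:400],None,fx=3.5,fy=3.5))
yaw=np.deg2rad(-8.5); ax=np.array([np.cos(yaw),np.sin(yaw)]); ay=np.array([-ax[1],ax[0]])
m=np.isfinite(P[...,0]); 
Q=np.full(P.shape,np.nan); c=P[...,:2]-np.array([510,-184]); Q[...,0]=c@ax;Q[...,1]=c@ay;Q[...,2]=P[...,2]
for v in range(118,172,4): print(v,[ (int(x[0]),int(x[1]),int(x[2])) if np.isfinite(x[0]) else None for x in Q[v,284:336:6]])
lid=Q[165:215,195:385].reshape(-1,3); lid=lid[(lid[:,2]>53)]
print('y edges',np.percentile(lid[:,1],[0.5,99.5]),'front',np.percentile(lid[:,0],[.5]))
# yaw from edges: left and right edges
for v in (175,190,205): 
    row=Q[v]; ok=np.where(row[:,2]>53)[0]; ok=ok[(ok>190)&(ok<390)]; print(v,row[ok[0]],row[ok[-1]])
t=Q[120:150,295:325].reshape(-1,3); t=t[(t[:,2]>50)]; print(t.min(0),t.max(0),np.median(t,0))
```

```text
118 [(-108, -2, 1), (-108, 4, 1), (-108, 11, 1), (-108, 18, 0), (-108, 24, 1), (-108, 31, 1), (-108, 38, 0), (-108, 45, 0), (-108, 52, 0)]
122 [(-103, -2, 0), (-103, 4, 0), (-103, 11, 0), (-103, 18, 1), (-103, 25, 0), (-103, 32, 0), (-103, 38, 0), (-103, 45, 0), (-103, 52, 0)]
126 [(-99, -2, 0), (-99, 4, -1), (-99, 11, 1), (-99, 14, 57), (-99, 20, 56), (-99, 26, 57), (-99, 38, 1), (-99, 45, 0), (-99, 52, 0)]
130 [(-94, -2, 0), (-94, 4, -1), (-94, 11, 0), (-96, 14, 56), (-96, 20, 56), (-96, 26, 57), (-94, 39, 0), (-94, 45, 0), (-94, 52, 0)]
134 [(-90, -2, 0), (-90, 4, 0), (-90, 11, 1), (-92, 14, 55), (-92, 20, 57), (-92, 26, 55), (-90, 39, 0), (-90, 46, 1), (-90, 52, 2)]
138 [(-85, -2, 0), (-85, 4, 0), (-85, 11, 0), (-88, 14, 57), (-88, 20, 57), (-88, 26, 57), (-85, 39, 0), (-85, 46, 1), (-85, 53, 0)]
142 [(-81, -2, 0), (-81, 4, 0), (-81, 11, 0), (-84, 14, 56), (-84, 20, 56), (-84, 26, 55), (-81, 39, 0), (-81, 46, 0), (-81, 53, 0)]
146 [(-76, -2, 2), (-76, 4, 0), (-76, 11, 0), (-80, 14, 57), (-80, 20, 56), (-80, 26, 56), (-76, 39, 0), (-76, 46, 0), (-76, 53, 0)]
150 [(-72, -2, 1), (-7
[... 532 characters left out ...]
7), (-60, 2, 58), (-60, 8, 57), (-60, 14, 56), (-60, 20, 58), (-60, 26, 58), (-60, 32, 58), (-60, 38, 58), (-60, 45, 56)]
170 [(-56, -3, 60), (-56, 2, 58), (-56, 8, 59), (-56, 14, 58), (-56, 20, 58), (-56, 26, 56), (-56, 32, 58), (-56, 39, 57), (-56, 45, 58)]
y edges [-90.00422568  89.35642405] front [-61.30817392]
175 [-51.79444418 -90.53969136  58.47851053] [-50.72717422  90.27281489  57.99601677]
190 [-36.20543779 -90.40822962  58.46152873] [-34.9424966   90.48063425  57.04049763]
205 [-20.01688316 -90.5327315   57.29216979] [-19.2295493   90.10767476  58.09201952]
[-101.87926504   11.57303611   51.59256561] [-77.20149514  27.75787229  58.46610647] [-89.66859944  19.49547105  56.40158066]
```

View pics/b_crop.png

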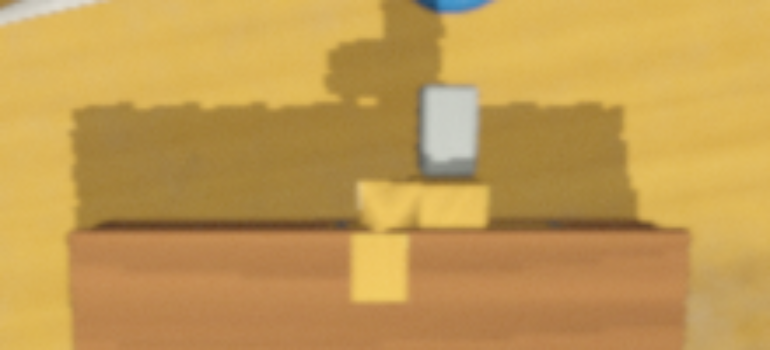

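```bash
cat >> mv.py <<'E'
BC=np.array([522.,-186.]); BY=-8.5
def bw(x,y,z):
    a=np.deg2rad(BY); return np.array([BC[0]+x*np.cos(a)-y*np.sin(a),BC[1]+x*np.sin(a)+y*np.cos(a),z])
SC=np.array([578.5,122.]); SY=10.9
def sw(x,y,z):
    a=np.deg2rad(SY); return np.array([SC[0]+x*np.cos(a)-y*np.sin(a),SC[1]+x*np.sin(a)+y*np.cos(a),z])
E
python3 - <<'E'
from mv import *
o=yawori(81.5)*R.from_rotvec([-15,0,0],degrees=True)
print(bw(-106,-14,38))
go(bw(-106,-14,110),o)
go(bw(-106,-14,38),o)
E
```

```text
[ 415.09498673 -184.17842451   38.        ]
row [-0.0026, 0.12, 0.0552, -15.0, -0.2, -0.03] rows>=3.2
row [0.0, 0.0696, 0.0186, 0.0, 0.0, 0.0] rows>=1.7
```

Call:
step_arm --plan '[-0.0026, 0.12, 0.0552, -15, -0.2, -0.03, -0.0026, 0.12, 0.0552, -15, -0.2, -0.03, -0.0026, 0.12, 0.0552, -15, -0.2, -0.03, -0.0026, 0.12, 0.0552, -15, -0.2, -0.03, -0.0026, 0.12, 0.0552, -15, -0.2, -0.03, -0.0026, 0.12, 0.0552, -15, -0.2, -0.03]'

```text
clock: 3.52
ee_pos: [420.5, -202.9, 125.5]
orientation: [0.607, 0.498, -0.413, -0.461]
contact_force: [-0.5, -0.6, 0.4]
grip_width: 0.003
```

Call:
step_arm --plan '[0, 0.03, 0.008, 0, 0, 0, 0, 0.0696, 0.0186, 0, 0, 0, 0, 0.0696, 0.0186, 0, 0, 0, 0, 0.0696, 0.0186, 0, 0, 0]'

```text
clock: 3.85
ee_pos: [418.7, -209.1, 64.7]
orientation: [0.609, 0.495, -0.415, -0.46]
contact_force: [0.1, 0.3, -0.1]
grip_width: 0.007
```

Run:
```python
from mv import *
rep()
snap('side','c_side'); p=load('side')[0]
cv2.imwrite('pics/c_crop.png',cv2.resize(p[200:350,180:380],None,fx=4,fy=4))
```

```text
t 3.85 p [ 418.7 -209.1   64.7] err [  3.7 -24.9  26.7] roterr [1.63 0.27 3.06] f [ 0.1  0.3 -0.1] m [ 0.13  0.13 -0.04] g 0.007
```

View pics/c_crop.png

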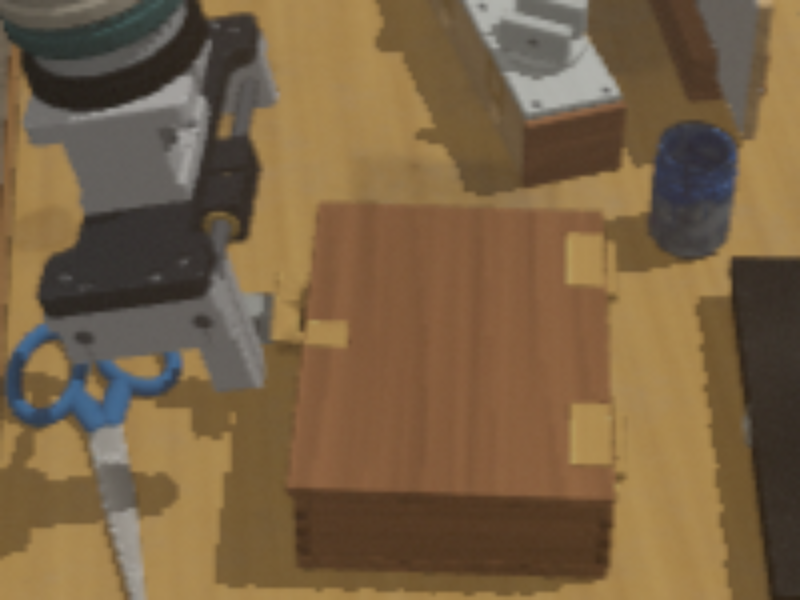

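Call:
step_arm --plan '[0, 0, 0, 0, 0, 0, 0, 0, 0, 0, 0, 0]'

```text
clock: 4.07
ee_pos: [418.4, -208.6, 65.3]
orientation: [0.608, 0.495, -0.416, -0.46]
contact_force: [0.1, -0.9, -0.1]
grip_width: 0.002
```

Run:
```python
from mv import *
rep(); print(st()['joints'].round(3))
```

```text
t 4.07 p [ 418.4 -208.6   65.3] err [  3.3 -24.4  27.4] roterr [1.71 0.22 3.02] f [ 0.1 -0.9 -0.1] m [ 0.2   0.12 -0.03] g 0.002
[ 0.738  0.609 -0.468  2.362  1.658  0.262  0.159]
```

```bash
cat >> mv.py <<'E'
def sync():
    s=st(); json.dump({'p':s['ee_pos'].tolist(),'q':s['orientation'].tolist()},open(F,'w'))
E
python3 - <<'E'
from mv import *
sync()
o=yawori(81.5)
go(bw(-108,-22,70),o)
E
```

```text
row [0.0153, -0.0074, 0.0076, 13.28, -0.61, -2.97] rows>=1.9
```

Call:
step_arm --plan '[0.0153, -0.0074, 0.0076, 13.28, -0.61, -2.97, 0.0153, -0.0074, 0.0076, 13.28, -0.61, -2.97, 0.0153, -0.0074, 0.0076, 13.28, -0.61, -2.97, 0.0153, -0.0074, 0.0076, 13.28, -0.61, -2.97, 0.0153, -0.0074, 0.0076, 13.28, -0.61, -2.97]'

```text
clock: 4.48
ee_pos: [412.5, -189.8, 71.8]
orientation: [-0.534, -0.463, 0.462, 0.536]
contact_force: [0.1, -0.9, -1.0]
grip_width: 0.007
```

Run:
```python
from mv import *
rep(); print(st()['joints'].round(3))
go(bw(-108,-22,38))
```

```text
t 4.48 p [ 412.5 -189.8   71.8] err [0.5 2.1 1.8] roterr [ 0.09 -0.15 -0.2 ] f [ 0.1 -0.9 -1. ] m [-0.02 -0.11  0.01] g 0.007
[ 0.835  0.675 -0.686  2.155  0.793  0.584  0.988]
row [0.0, 0.032, 0.0, 0.0, 0.0, 0.0] rows>=0.8
```

Call:
step_arm --plan '[0, 0.032, 0, 0, 0, 0, 0, 0.032, 0, 0, 0, 0, 0, 0.032, 0, 0, 0, 0]'

```text
clock: 4.73
ee_pos: [410.8, -191.8, 37.9]
orientation: [-0.535, -0.461, 0.462, 0.536]
contact_force: [-0.2, -0.4, 0.0]
grip_width: 0.006
```

Run:
```python
from mv import *
rep(); print(st()['joints'].round(3))
c,q=getcmd(); print(q.as_matrix().round(3))
snap('side','c_side'); p=load('side')[0]
cv2.imwrite('pics/c_crop2.png',cv2.resize(p[200:350,180:380],None,fx=4,fy=4))
snap('scene','c_scene'); p=load('scene')[0]
cv2.imwrite('pics/c_crop3.png',cv2.resize(p[120:270,290:440],None,fx=4,fy=4))
```

```text
t 4.73 p [ 410.8 -191.8   37.9] err [-1.1 -0.  -0.1] roterr [ 0.09 -0.01 -0.01] f [-0.2 -0.4  0. ] m [ 0.09 -0.04  0.  ] g 0.006
[ 0.781  0.726 -0.604  2.177  0.892  0.506  0.901]
[[ 0.148  0.    -0.989]
 [ 0.989 -0.     0.148]
 [-0.    -1.    -0.   ]]
```

View pics/c_crop2.png

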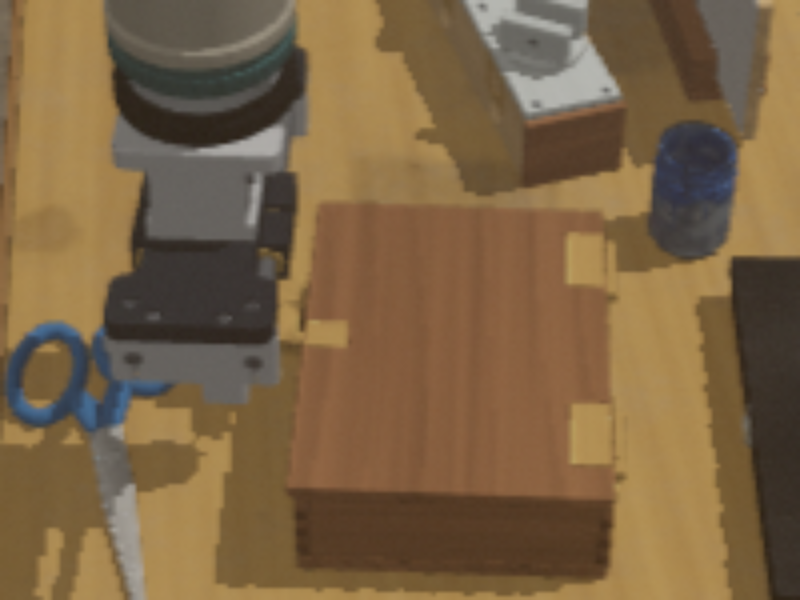

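View pics/c_crop3.png

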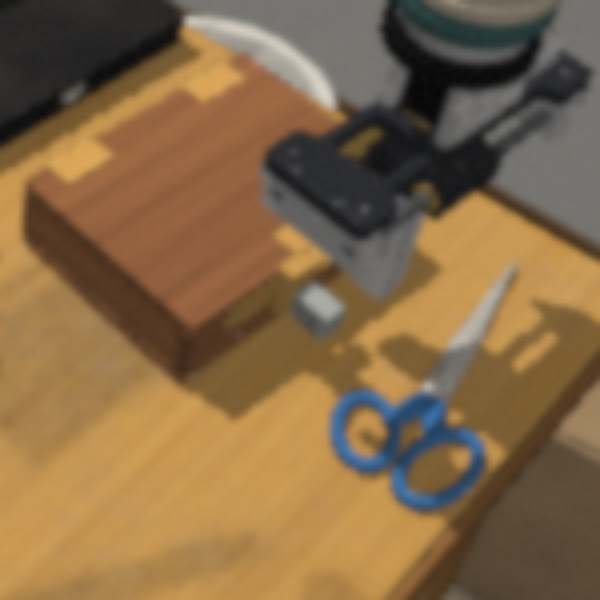

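Call:
step_arm --plan '[0.016, 0, 0, 0, 0, 0, 0.02, 0, 0, 0, 0, 0, 0.024, 0, 0, 0, 0, 0, 0.028, 0, 0, 0, 0, 0, 0.031, 0, 0, 0, 0, 0, 0.033, 0, 0, 0, 0, 0, 0.033, 0, 0, 0, 0, 0]'

```text
clock: 5.42
ee_pos: [416.8, -159.3, 38.0]
orientation: [0.536, 0.462, -0.462, -0.535]
contact_force: [0.6, -1.5, 2.1]
grip_width: 0.009
```

Run:
```python
from mv import *
go(bw(-108,11,38))
rep()
snap('side','c_side'); p=load('side')[0]
cv2.imwrite('pics/c_crop4.png',cv2.resize(p[200:350,180:380],None,fx=4,fy=4))
```

```text
row [0.033, 0.0, 0.0, 0.0, 0.0, 0.0] rows>=0.8
t 5.42 p [ 416.8 -159.3   38. ] err [-0.  -0.2 -0. ] roterr [-0.04 -0.05  0.04] f [ 0.6 -1.5  2.1] m [-0.45 -0.04 -0.06] g 0.009
```

View pics/c_crop4.png

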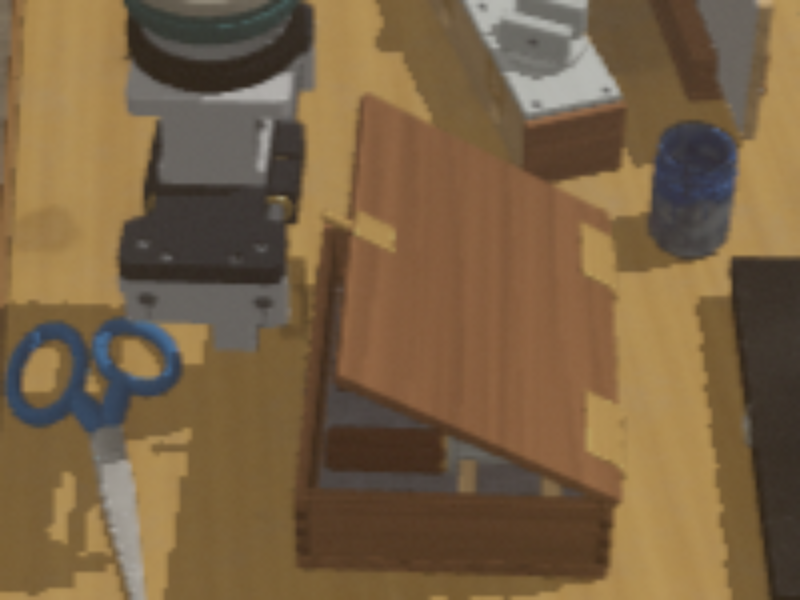

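Run:
```python
from mv import *
go(bw(-70,0,240),yawori(81.5),save=True)
```

```text
row [-0.011, -0.202, -0.038, 0.0, 0.0, 0.0] rows>=4.9
```

Call:
step_arm --plan '[-0.011, 0, 0, 0, 0, 0, -0.011, -0.04, 0, 0, 0, 0, -0.011, -0.08, 0, 0, 0, 0, -0.011, -0.12, -0.01, 0, 0, 0, -0.011, -0.16, -0.03, 0, 0, 0, -0.011, -0.202, -0.038, 0, 0, 0, -0.011, -0.202, -0.038, 0, 0, 0, -0.011, -0.202, -0.038, 0, 0, 0]'

```text
clock: 6.13
ee_pos: [454.5, -175.8, 241.7]
orientation: [0.537, 0.463, -0.46, -0.534]
contact_force: [-0.8, 0.2, -0.3]
grip_width: 0.008
```

Run:
```python
from mv import *
rep()
snap('side','d_side');snap('wrist','d_wrist')
```

```text
t 6.13 p [ 454.5 -175.8  241.7] err [ 1.7 -0.1  1.7] roterr [-0.31 -0.    0.02] f [-0.8  0.2 -0.3] m [ 0.08 -0.01  0.03] g 0.008
```

View pics/d_wrist.png

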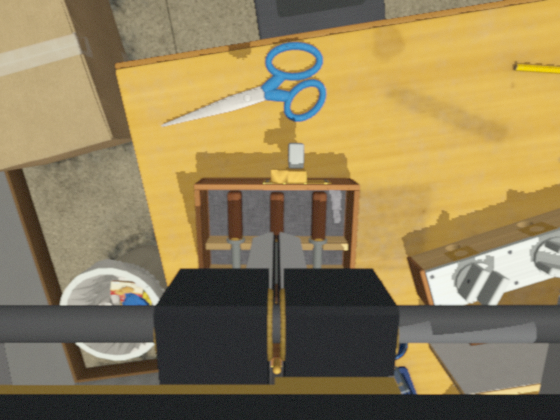

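View pics/d_side.png

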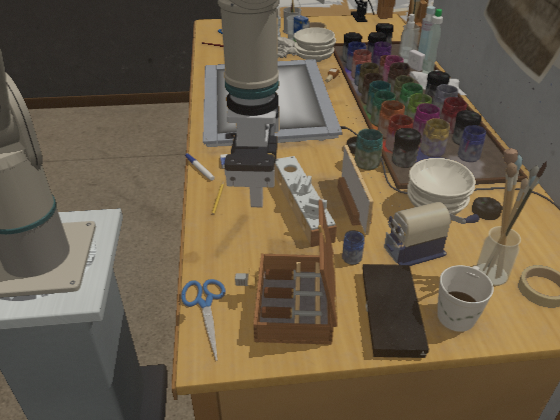

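Run:
```python
from mv import *
p,d,K,T=load('wrist')
P=cloud(K,T,d)
a=np.deg2rad(BY); ax=np.array([np.cos(a),np.sin(a)]); ay=np.array([-ax[1],ax[0]])
c=P[...,:2]-BC; Q=np.dstack([c@ax,c@ay,P[...,2]])
for v in (183,200,230): print(v,[tuple(int(t) for t in Q[v,u]) if np.isfinite(Q[v,u,0]) else None for u in (198,202,235,277,319,352,356)])
m=(p[...,2].astype(int)-p[...,0]>25)&(Q[...,2]>30)&(Q[...,2]<46)&(abs(Q[...,1])<75)&(Q[...,0]>-70)&(Q[...,0]<0)
mm=m[:260].astype(np.uint8)
n,l,s,ce=cv2.connectedComponentsWithStats(mm)
for i in range(1,n):
    if s[i,4]>100:
        q=P[:260][l==i]; R_=cv2.minAreaRect(q[:,:2].astype(np.float32)); b=Q[:260][l==i]
        print(s[i],R_,np.median(q[:,2]),b.min(0),b.max(0))
# front rim and side rims
```

```text
183 [(-70, -85, 44), (-70, -80, 46), (-70, -45, 44), (-70, 0, 47), (-70, 46, 46), (-69, 83, 40), (-70, 87, 42)]
200 [(-52, -85, 49), (-49, -84, 35), (-51, -45, 43), (-51, 0, 43), (-50, 47, 42), (-51, 83, 44), (-52, 86, 50)]
230 [(-18, -87, 50), (-16, -84, 43), (-15, -46, 42), (-15, 0, 40), (-15, 48, 41), (-18, 84, 50), (-19, 88, 52)]
[226 190  19  54 702] ((484.6715393066406, -230.4613800048828), (21.117246627807617, 59.78018569946289), 84.16907501220703) 42.27786162987891 [-60.32557717 -58.80599646  30.21215746] [ -0.14493669 -37.67520777  45.29835336]
[308 191  19  51 681] ((498.66192626953125, -135.69866943359375), (20.097347259521484, 58.1251106262207), 82.87629699707031) 42.356888102198354 [-59.54079796  36.9013885   30.01055877] [-1.22621374 56.99694146 44.74563425]
[270 192  14  43 540] ((487.6318359375, -180.48300170898438), (14.834177017211914, 47.4500732421875), 81.27127075195312) 42.31180911513346 [-58.55201908  -7.10825943  31.75837887] [-11.08349937   7.7341444   44.78740044]
```

Run:
```python
from mv import *
go([595.8,33.6,160],yawori(61.4))
go([595.8,33.6,59])
```

```text
row [0.2281, 0.08, -0.1105, 0.0, 20.1, 0.0] rows>=6.4
row [0.0, 0.101, 0.0, 0.0, 0.0, 0.0] rows>=2.4
```

Call:
step_arm --plan '[0.2281, 0.0, -0.1105, 0, 20.1, 0, 0.2281, 0.0, -0.1105, 0, 20.1, 0, 0.2281, 0.0, -0.1105, 0, 20.1, 0, 0.2281, 0.0, -0.1105, 0, 20.1, 0, 0.2281, 0.08, -0.1105, 0, 20.1, 0, 0.2281, 0.08, -0.1105, 0, 20.1, 0, 0.2281, 0.08, -0.1105, 0, 20.1, 0, 0.2281, 0.08, -0.1105, 0, 20.1, 0]' --grip 1

```text
clock: 6.9
ee_pos: [592.5, 39.3, 153.0]
orientation: [-0.604, -0.361, 0.366, 0.609]
contact_force: [-0.5, 1.0, 0.4]
grip_width: 0.536
```

Call:
step_arm --plan '[0, 0, 0, 0, 0, 0, 0, 0.04, 0, 0, 0, 0, 0, 0.08, 0, 0, 0, 0, 0, 0.101, 0, 0, 0, 0, 0, 0.101, 0, 0, 0, 0, 0, 0.101, 0, 0, 0, 0]'

```text
clock: 7.4
ee_pos: [594.5, 32.2, 58.6]
orientation: [-0.608, -0.36, 0.362, 0.608]
contact_force: [-0.1, -0.1, 0.3]
grip_width: 0.965
```

Run:
```python
from mv import *
rep()
snap('wrist','e_wrist')
```

```text
t 7.4 p [594.5  32.2  58.6] err [-1.3 -1.4 -0.5] roterr [0.07 0.03 0.1 ] f [-0.1 -0.1  0.3] m [ 0.02 -0.06  0.02] g 0.965
```

View pics/e_wrist.png

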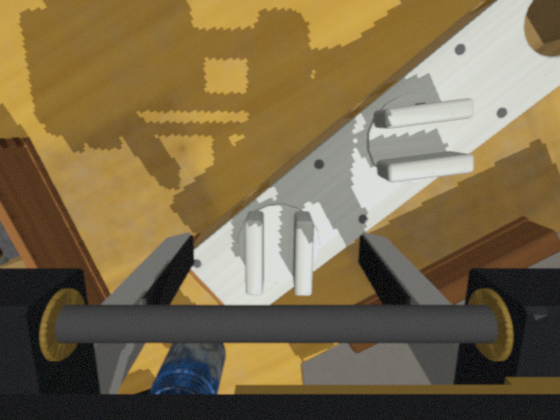

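Call:
step_arm --plan '[0, 0, 0, 0, 0, 0, 0, 0, 0, 0, 0, 0, 0, 0, 0, 0, 0, 0, 0, 0, 0, 0, 0, 0, 0, 0, 0, 0, 0, 0, 0, 0, 0, 0, 0, 0, 0, 0, 0, 0, 0, 0, 0, 0, 0, 0, 0, 0]' --grip 0.25 --newtons 15

```text
clock: 8.12
ee_pos: [595.6, 33.7, 58.9]
orientation: [0.608, 0.361, -0.361, -0.608]
contact_force: [0.2, 0.0, -0.5]
grip_width: 0.469
```

Run:
```python
from mv import *
rep()
```

```text
t 8.12 p [595.6  33.7  58.9] err [-0.2  0.1 -0.1] roterr [-0.02 -0.04 -0.  ] f [ 0.2  0.  -0.5] m [ 0.04 -0.07  0.04] g 0.469
```

Call:
step_arm --plan '[0, 0, 0, 0, 0, 0, 0, 0, 0, 0, 0, 0, 0, 0, 0, 0, 0, 0, 0, 0, 0, 0, 0, 0]'

```text
clock: 8.45
ee_pos: [595.5, 33.7, 58.8]
orientation: [0.608, 0.361, -0.361, -0.608]
contact_force: [0.0, 0.2, -0.1]
grip_width: 0.361
```

Run:
```python
from mv import *
rep()
go([595.8,33.6,59],yawori(10.9))
```

```text
t 8.45 p [595.5  33.7  58.8] err [-0.3  0.1 -0.2] roterr [-0.02 -0.04 -0.  ] f [ 0.   0.2 -0.1] m [ 0.09 -0.05 -0.04] g 0.361
row [0.0, 0.0, 0.0, 0.0, 50.5, 0.0] rows>=7.1
```

Call:
step_arm --plan '[0, 0, 0, 0, 0, 0, 0, 0, 0, 0, 7, 0, 0, 0, 0, 0, 14, 0, 0, 0, 0, 0, 21, 0, 0, 0, 0, 0, 28, 0, 0, 0, 0, 0, 35, 0, 0, 0, 0, 0, 42, 0, 0, 0, 0, 0, 48, 0]' --grip 0.25

```text
clock: 9.12
ee_pos: [595.3, 33.7, 58.8]
orientation: [0.703, 0.081, -0.081, -0.702]
contact_force: [-1.0, 0.3, -0.5]
grip_width: 0.364
```

Call:
step_arm --plan '[0, 0, 0, 0, 2.5, 0, 0, 0, 0, 0, 2.5, 0, 0, 0, 0, 0, 2.5, 0, 0, 0, 0, 0, 2.5, 0]'

```text
clock: 9.45
ee_pos: [595.3, 33.6, 58.8]
orientation: [0.704, 0.068, -0.068, -0.704]
contact_force: [-0.7, 0.7, -0.5]
grip_width: 0.367
```

Run:
```python
from mv import *
rep()
go([595.8,33.6,160])
go([578.7,121.6,160],yawori(-21.4))
go([578.7,121.6,59])
```

```text
t 9.45 p [595.3  33.6  58.8] err [-0.5  0.  -0.2] roterr [-0.01 -0.11  0.01] f [-0.7  0.7 -0.5] m [0.01 0.13 0.02] g 0.367
row [0.0, -0.101, 0.0, 0.0, 0.0, 0.0] rows>=2.4
row [-0.0001, 0.0, 0.0896, 0.0, 32.3, 0.0] rows>=4.5
row [-0.0001, 0.101, 0.0, 0.0, 0.0, 0.0] rows>=2.4
```

Call:
step_arm --plan '[0, 0, 0, 0, 0, 0, 0, 0, 0, 0, 0, 0, 0, 0, 0, 0, 0, 0, 0, -0.04, 0, 0, 0, 0, 0, -0.08, 0, 0, 0, 0, 0, -0.101, 0, 0, 0, 0, 0, -0.101, 0, 0, 0, 0]' --grip 0.8

```text
clock: 10.03
ee_pos: [599.2, 34.7, 165.2]
orientation: [-0.704, -0.071, 0.064, 0.704]
contact_force: [0.2, -0.6, -0.4]
grip_width: 0.79
```

Call:
step_arm --plan '[0, 0, 0.0896, 0, 32.3, 0, 0, 0, 0.0896, 0, 32.3, 0, 0, 0, 0.0896, 0, 32.3, 0, 0, 0, 0.0896, 0, 32.3, 0, 0, 0, 0.0896, 0, 32.3, 0, 0, 0, 0.0896, 0, 32.3, 0, 0, 0, 0.0896, 0, 32.3, 0]'

```text
clock: 10.62
ee_pos: [578.2, 121.6, 159.3]
orientation: [0.695, -0.13, 0.13, -0.695]
contact_force: [0.4, -0.4, 0.1]
grip_width: 0.8
```

Call:
step_arm --plan '[0, 0.04, 0, 0, 0, 0, 0, 0.08, 0, 0, 0, 0, 0, 0.101, 0, 0, 0, 0, 0, 0.101, 0, 0, 0, 0]'

```text
clock: 10.95
ee_pos: [574.7, 120.1, 54.0]
orientation: [0.696, -0.133, 0.128, -0.694]
contact_force: [-1.1, 0.4, -0.5]
grip_width: 0.8
```

Run:
```python
from mv import *
rep()
snap('wrist','f_wrist')
```

```text
t 10.95 p [574.7 120.1  54. ] err [-4.  -1.5 -5. ] roterr [-0.31 -0.12  0.42] f [-1.1  0.4 -0.5] m [-0.08  0.1  -0.01] g 0.8
```

View pics/f_wrist.png

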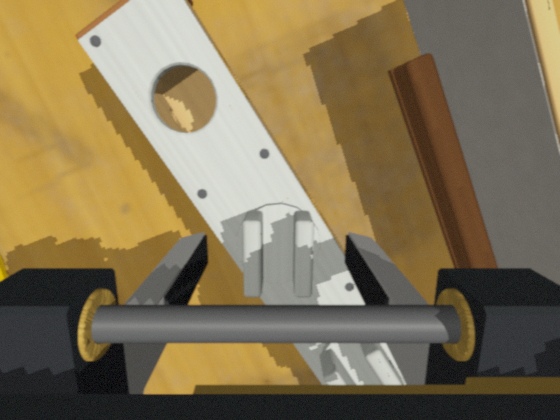

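Call:
step_arm --plan '[0, 0, 0, 0, 0, 0, 0, 0, 0, 0, 0, 0, 0, 0, 0, 0, 0, 0, 0, 0, 0, 0, 0, 0, 0, 0, 0, 0, 0, 0, 0, 0, 0, 0, 0, 0, 0, 0, 0, 0, 0, 0, 0, 0, 0, 0, 0, 0]' --grip 0.25

```text
clock: 11.67
ee_pos: [578.5, 121.7, 59.3]
orientation: [0.695, -0.131, 0.131, -0.695]
contact_force: [-1.1, -0.2, 4.4]
grip_width: 0.364
```

Run:
```python
from mv import *
rep()
go([578.7,121.6,59],yawori(10.9))
go([578.7,121.6,160],yawori(10.9))
```

```text
t 11.67 p [578.5 121.7  59.3] err [-0.1  0.1  0.3] roterr [ 0.01 -0.04 -0.03] f [-1.1 -0.2  4.4] m [-0.05  0.36  0.03] g 0.364
row [0.0, 0.0, 0.0, 0.0, -32.3, 0.0] rows>=4.5
row [0.0001, -0.101, 0.0, 0.0, 0.0, 0.0] rows>=2.4
```

Call:
step_arm --plan '[0, 0, 0, 0, 0, 0, 0, 0, 0, 0, -7, 0, 0, 0, 0, 0, -14, 0, 0, 0, 0, 0, -21, 0, 0, 0, 0, 0, -28, 0, 0, 0, 0, 0, -32.3, 0, 0, 0, 0, 0, -32.3, 0, 0, 0, 0, 0, -32.3, 0]'

```text
clock: 12.33
ee_pos: [578.4, 121.8, 59.2]
orientation: [-0.704, -0.068, 0.067, 0.704]
contact_force: [-2.5, -0.0, 6.1]
grip_width: 0.36
```

Call:
step_arm --plan '[0, 0, 0, 0, 0, 0, 0, 0, 0, 0, 0, 0, 0, 0, 0, 0, 0, 0, 0, -0.04, 0, 0, 0, 0, 0, -0.08, 0, 0, 0, 0, 0, -0.101, 0, 0, 0, 0, 0, -0.101, 0, 0, 0, 0, 0, -0.101, 0, 0, 0, 0]' --grip 0.7

```text
clock: 13.0
ee_pos: [579.5, 121.7, 160.9]
orientation: [0.704, 0.068, -0.066, -0.704]
contact_force: [-0.1, -0.6, -0.9]
grip_width: 0.698
```

Run:
```python
from mv import *
rep()
go(sw(-20,-55,260))
```

```text
t 13.0 p [579.5 121.7 160.9] err [0.7 0.  0.9] roterr [-0.03 -0.02 -0.19] f [-0.1 -0.6 -0.9] m [0.   0.01 0.07] g 0.698
row [-0.0202, -0.1, -0.0546, 0.0, 0.0, 0.0] rows>=2.8
```

Call:
step_arm --plan '[-0.0202, -0.1, -0.0546, 0, 0, 0, -0.0202, -0.1, -0.0546, 0, 0, 0, -0.0202, -0.1, -0.0546, 0, 0, 0, -0.0202, -0.1, -0.0546, 0, 0, 0, -0.0202, -0.1, -0.0546, 0, 0, 0, -0.0202, -0.1, -0.0546, 0, 0, 0]'

```text
clock: 13.5
ee_pos: [568.0, 64.2, 258.0]
orientation: [0.704, 0.067, -0.068, -0.704]
contact_force: [-0.4, -0.1, -0.4]
grip_width: 0.701
```

Run:
```python
from mv import *
rep()
p,d,K,T=snap('wrist','g_wrist')
P=cloud(K,T,d).reshape(-1,3); P=P[np.isfinite(P[:,0])]
def sel(c,x0,x1,y0,y1,z0,z1): 
    return c[(c[:,0]>x0)&(c[:,0]<x1)&(c[:,1]>y0)&(c[:,1]<y1)&(c[:,2]>z0)&(c[:,2]<z1)]
for cx,cy in ((595.8,33.6),(578.7,121.6)):
    b=sel(P,cx-27,cx+27,cy-30,cy+30,74,82); print(len(b),cv2.minAreaRect(b[:,:2].astype(np.float32)),np.median(b[:,2]))
b=sel(P,520,640,-40,280,46,54); print(cv2.minAreaRect(b[:,:2].astype(np.float32)),np.median(b[:,2]))
```

```text
t 13.5 p [568.   64.2 258. ] err [-1.3  0.  -2. ] roterr [ 0.01 -0.04  0.15] f [-0.4 -0.1 -0.4] m [ 0.02 -0.05 -0.02] g 0.701
583 ((596.6577758789062, 34.664390563964844), (33.310508728027344, 40.22279739379883), 10.595076560974121) 77.93871299059236
705 ((578.8158569335938, 120.43798828125), (33.01871871948242, 39.26527786254883), 11.03622817993164) 77.78729124066564
((579.6682739257812, 115.70257568359375), (56.47641372680664, 276.6875305175781), 11.041104316711426) 50.55108680899235
```

View pics/g_wrist.png

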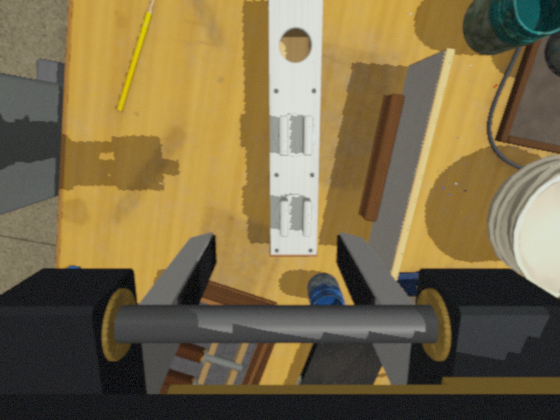

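Run:
```python
from mv import *
go(sw(-70,-45,230),yawori(100.9))
```

```text
row [-0.05, 0.03, 0.01, 0.0, -90.0, 0.0] rows>=12.6
```

Call:
step_arm --plan '[-0.05, 0.03, 0.01, 0, -7, 0, -0.05, 0.03, 0.01, 0, -14, 0, -0.05, 0.03, 0.01, 0, -21, 0, -0.05, 0.03, 0.01, 0, -28, 0, -0.05, 0.03, 0.01, 0, -35, 0, -0.05, 0.03, 0.01, 0, -42, 0, -0.05, 0.03, 0.01, 0, -49, 0, -0.05, 0.03, 0.01, 0, -56, 0]' --grip 0.4

```text
clock: 14.22
ee_pos: [516.8, 65.4, 228.0]
orientation: [-0.588, -0.392, 0.393, 0.589]
contact_force: [0.0, 0.6, -1.2]
grip_width: 0.402
```

Call:
step_arm --plan '[0, 0, 0, 0, -7, 0, 0, 0, 0, 0, -14, 0, 0, 0, 0, 0, -21, 0, 0, 0, 0, 0, -28, 0, 0, 0, 0, 0, -34, 0, 0, 0, 0, 0, -34, 0, 0, 0, 0, 0, -34, 0, 0, 0, 0, 0, -34, 0]'

```text
clock: 14.88
ee_pos: [517.5, 65.0, 228.9]
orientation: [-0.45, -0.545, 0.545, 0.451]
contact_force: [0.3, 0.9, 0.1]
grip_width: 0.399
```

Run:
```python
from mv import *
rep()
p,d,K,T=snap('wrist','h_wrist')
P=cloud(K,T,d).reshape(-1,3); P=P[np.isfinite(P[:,0])]
def sel(c,x0,x1,y0,y1,z0,z1): 
    return c[(c[:,0]>x0)&(c[:,0]<x1)&(c[:,1]>y0)&(c[:,1]<y1)&(c[:,2]>z0)&(c[:,2]<z1)]
for cx,cy in ((595.8,33.6),(578.7,121.6)):
    b=sel(P,cx-27,cx+27,cy-30,cy+30,74,82); print(len(b),cv2.minAreaRect(b[:,:2].astype(np.float32)),np.median(b[:,2]))
b=sel(P,520,640,-40,280,46,54); print(cv2.minAreaRect(b[:,:2].astype(np.float32)),np.median(b[:,2]))
```

```text
t 14.88 p [517.5  65.  228.9] err [-0.8  0.4 -1.1] roterr [ 0.07  0.06 -0.03] f [0.3 0.9 0.1] m [ 0.13 -0.11 -0.09] g 0.399
208 ((593.8148193359375, 47.12331771850586), (33.40380096435547, 13.428032875061035), 9.532119750976562) 77.74543726722177
206 ((581.1176147460938, 106.93360900878906), (33.975807189941406, 13.337655067443848), 12.578553199768066) 77.63814039653948
((578.6763916015625, 121.0333251953125), (55.606101989746094, 289.6723327636719), 11.064697265625) 50.523445382408426
```

View pics/h_wrist.png

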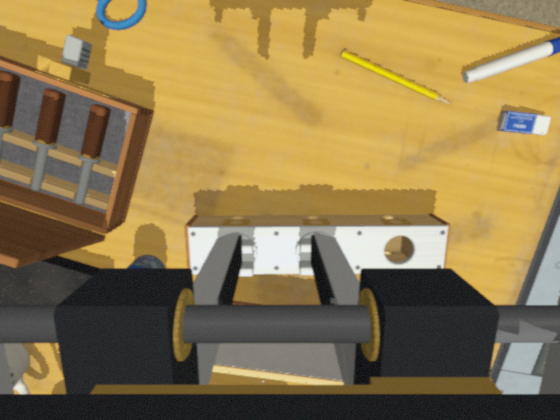

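Run:
```python
from mv import *
p,d,K,T=load('wrist')
cv2.imwrite('pics/h_crop.png',cv2.resize(p[205:285,180:460],None,fx=2.85,fy=5,interpolation=cv2.INTER_CUBIC))
s=st(); o=R.from_quat(s['orientation']); t=s['ee_pos']
P=cloud(K,T,d); Q=(P-t)@o.as_matrix()  # tool coords
top=Q[225:275]; 
for v in (232,240,250,262):
    row=P[v]; g=p[v].astype(int).min(1)
    ok=np.where((row[:,2]>47)&(row[:,2]<54))[0]; ok=ok[(ok>170)&(ok<470)]
    print(v,ok[0],ok[-1],Q[v,ok[0]].round(1),Q[v,ok[-1]].round(1),'mid toolx',(Q[v,ok[0],0]+Q[v,ok[-1],0])/2)
print(o.as_euler('zyx',degrees=True), T[:3,:3]@[0,0,1], (np.linalg.inv(o.as_matrix())@(T[:3,3]-t)))
# finger tips column by depth: proj of TCP
print(proj(K,T,t))
```

```text
232 187 446 [-97.9 182.1 -51.1] [183.1 178.2 -49.9] mid toolx 42.59372191215957
240 186 446 [-99.5 182.1 -60.3] [186.  181.8 -60.3] mid toolx 43.205302149912704
250 189 444 [-96.3 179.8 -71.1] [183.3 178.3 -70.6] mid toolx 43.48879683188491
262 188 442 [-98.5 180.6 -85.5] [183.1 179.2 -85.1] mid toolx 42.318927775327
[179.80846592 -79.14249292  89.81049345] [ 0.22808932  0.04275855 -0.97270086] [  -0.27645037 -179.5644036    65.17566374]
[276.8118058  244.95991357]
```

View pics/h_crop.png

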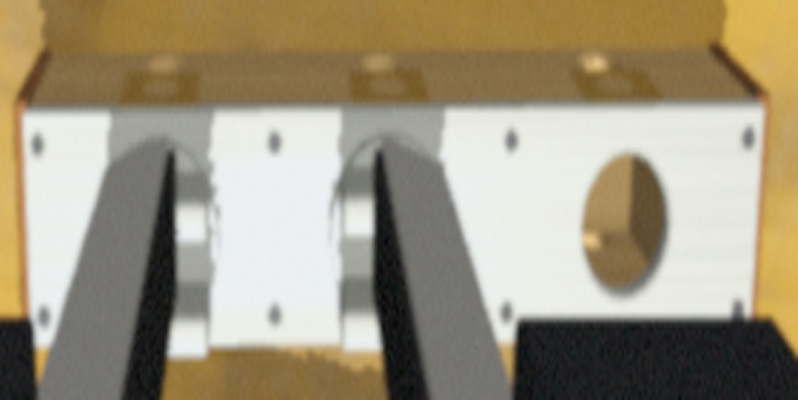

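Run:
```python
from mv import *
p,d,K,T=load('wrist')
for y in (-90,0,90): print(y, proj(K,T,sw(-27,y,32)), proj(K,T,sw(-27,y,50)))
g=p[218:226].astype(int)
sat=(g[...,2]-g[...,0]); print([(u,int(sat[:,u].mean()),int(g[:,u,2].mean())) for u in range(215,420,2)])
```

```text
-90 [236.39265229 221.6553385 ] [234.53006717 226.28011599]
0 [316.03470478 221.55895903] [317.89816751 226.1804988 ]
90 [395.71861981 221.46252889] [401.31213995 226.0808268 ]
[(215, 59, 130), (217, 59, 130), (219, 60, 130), (221, 62, 130), (223, 67, 125), (225, 71, 122), (227, 71, 121), (229, 71, 121), (231, 70, 127), (233, 69, 133), (235, 69, 136), (237, 68, 136), (239, 69, 133), (241, 69, 130), (243, 73, 122), (245, 72, 121), (247, 72, 122), (249, 64, 126), (251, 60, 132), (253, 60, 132), (255, 59, 133), (257, 58, 132), (259, 58, 132), (261, 58, 133), (263, 59, 132), (265, 59, 132), (267, 58, 132), (269, 58, 132), (271, 59, 132), (273, 59, 133), (275, 58, 133), (277, 59, 133), (279, 59, 133), (281, 59, 132), (283, 59, 133), (285, 60, 133), (287, 60, 133), (289, 59, 134), (291, 59, 133), (293, 59, 133), (295, 59, 133), (297, 59, 133), (299, 58, 133), (301, 58, 131), (303, 65, 124), (305, 69, 122), (307, 70, 124), (309, 71, 129), (311, 70, 135), (313, 68, 136), (315, 68, 135), (317, 67, 132), (319, 66, 127), (321, 68, 124), (323, 70, 122), (325, 70, 122), (327, 70, 123), (329, 65, 129), (331, 59, 133), (333, 58, 134), (335, 58, 132), (337, 58, 133), (339, 58, 133), (341, 59, 133), (343, 58, 133), (345, 58, 133), (347, 57, 133), (349, 56, 132), (351, 57, 133), (353, 56, 133), (355, 56, 133), (357, 56, 134), (359, 57, 133), (361, 57, 133), (363, 56, 133), (365, 56, 133), (367, 56, 135), (369, 56, 135), (371, 56, 135), (373, 56, 134), (375, 56, 134), (377, 56, 134), (379, 56, 133), (381, 59, 129), (383, 62, 126), (385, 66, 131), (387, 70, 135), (389, 70, 139), (391, 68, 139), (393, 65, 135), (395, 62, 128), (397, 62, 127), (399, 60, 128), (401, 62, 125), (403, 66, 124), (405, 66, 125), (407, 64, 127), (409, 61, 128), (411, 58, 132), (413, 55, 134), (415, 55, 133), (417, 54, 135), (419, 54, 134)]
```

Run:
```python
from mv import *
print(bw(-40,48,0))
go(bw(-40,47.5,200),yawori(81.5))
go(bw(-40,47.5,60))
```

```text
[ 489.5342172  -132.61486211    0.        ]
row [-0.1886, 0.03, 0.0656, 0.0, 19.4, 0.0] rows>=4.8
row [-0.0001, 0.14, 0.0, 0.0, 0.0, 0.0] rows>=3.4
```

Call:
step_arm --plan '[-0.1886, 0.0, 0.0656, 0, 19.4, 0, -0.1886, 0.0, 0.0656, 0, 19.4, 0, -0.1886, 0.0, 0.0656, 0, 19.4, 0, -0.1886, 0.0, 0.0656, 0, 19.4, 0, -0.1886, 0.03, 0.0656, 0, 19.4, 0, -0.1886, 0.03, 0.0656, 0, 19.4, 0, -0.1886, 0.03, 0.0656, 0, 19.4, 0, -0.1886, 0.03, 0.0656, 0, 19.4, 0]' --grip 0.33

```text
clock: 15.6
ee_pos: [489.7, -132.0, 200.0]
orientation: [-0.535, -0.462, 0.461, 0.536]
contact_force: [-0.0, 0.3, -0.8]
grip_width: 0.33
```

Call:
step_arm --plan '[0, 0.04, 0, 0, 0, 0, 0, 0.08, 0, 0, 0, 0, 0, 0.12, 0, 0, 0, 0, 0, 0.14, 0, 0, 0, 0, 0, 0.14, 0, 0, 0, 0, 0, 0.14, 0, 0, 0, 0, 0, 0.14, 0, 0, 0, 0]'

```text
clock: 16.18
ee_pos: [491.5, -131.7, 61.6]
orientation: [0.536, 0.463, -0.461, -0.534]
contact_force: [-0.2, 0.1, -0.4]
grip_width: 0.331
```

Run:
```python
from mv import *
rep()
p,d,K,T=snap('wrist','i_wrist')
print(proj(K,T,bw(-40,47.5,42)),proj(K,T,st()['ee_pos']))
go(bw(-40,47.5,15.5))
```

```text
t 16.18 p [ 491.5 -131.7   61.6] err [2.  1.5 1.6] roterr [-0.21 -0.14 -0.04] f [-0.2  0.1 -0.4] m [ 0.06 -0.09  0.04] g 0.331
[272.93935142 230.30019237] [274.80733789 244.81441393]
row [0.0, 0.0445, 0.0, 0.0, 0.0, 0.0] rows>=1.1
```

View pics/i_wrist.png

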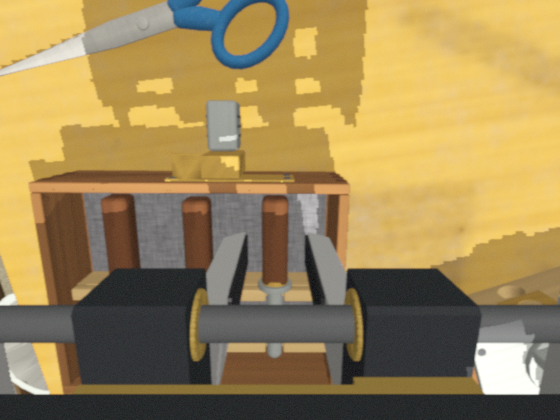

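Call:
step_arm --plan '[0, 0.03, 0, 0, 0, 0, 0, 0.0445, 0, 0, 0, 0, 0, 0.0445, 0, 0, 0, 0, 0, 0.0445, 0, 0, 0, 0]'

```text
clock: 16.57
ee_pos: [490.4, -133.0, 16.5]
orientation: [0.536, 0.462, -0.461, -0.535]
contact_force: [0.2, 0.7, 0.4]
grip_width: 0.33
```

Call:
step_arm --plan '[0, 0, 0, 0, 0, 0, 0, 0, 0, 0, 0, 0, 0, 0, 0, 0, 0, 0, 0, 0, 0, 0, 0, 0, 0, 0, 0, 0, 0, 0, 0, 0, 0, 0, 0, 0]' --grip 0.05 --newtons 35

```text
clock: 17.07
ee_pos: [490.4, -133.3, 16.1]
orientation: [0.536, 0.462, -0.461, -0.535]
contact_force: [0.1, -0.6, 5.7]
grip_width: 0.169
```

Run:
```python
from mv import *
rep()
go(bw(-40,47.5,110))
go(bw(-95,47.5,200))
```

```text
t 17.07 p [ 490.4 -133.3   16.1] err [ 0.9 -0.1  0.5] roterr [-0.14 -0.03  0.01] f [ 0.1 -0.6  5.7] m [-0.09 -0.31 -0.02] g 0.169
row [0.0, -0.0945, 0.0, 0.0, 0.0, 0.0] rows>=2.3
row [0.0, -0.09, 0.055, 0.0, 0.0, 0.0] rows>=2.5
```

Call:
step_arm --plan '[0, -0.02, 0, 0, 0, 0, 0, -0.046, 0, 0, 0, 0, 0, -0.055, 0.015, 0, 0, 0, 0, -0.075, 0.035, 0, 0, 0, 0, -0.11, 0.055, 0, 0, 0, 0, -0.15, 0.055, 0, 0, 0, 0, -0.1845, 0.055, 0, 0, 0, 0, -0.1845, 0.055, 0, 0, 0]'

```text
clock: 17.73
ee_pos: [438.2, -124.8, 204.9]
orientation: [0.538, 0.464, -0.46, -0.533]
contact_force: [2.8, -0.3, -0.2]
grip_width: 0.169
```

Run:
```python
from mv import *
rep()
snap('side','j_side');p,d,K,T=snap('scene','j_scene')
cv2.imwrite('pics/j_crop.png',cv2.resize(load('side')[0][100:340,180:400],None,fx=2.5,fy=2.5))
go(sw(-150,-90,100),yawori(100.9))
```

```text
t 17.73 p [ 438.2 -124.8  204.9] err [3.1 0.2 4.9] roterr [-0.55 -0.04  0.08] f [ 2.8 -0.3 -0.2] m [ 0.16 -0.04 -0.04] g 0.169
row [0.1308, 0.1, 0.0063, 0.0, -19.4, 0.0] rows>=4.0
```

View pics/j_crop.png

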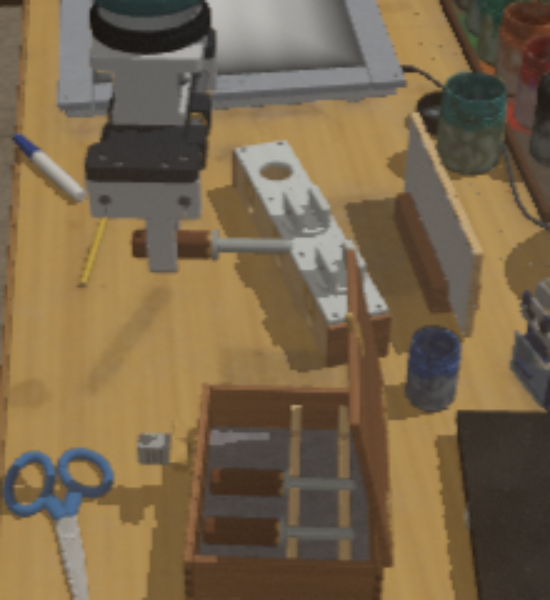

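Call:
step_arm --plan '[0.1308, 0.0, 0.0063, 0, -19.4, 0, 0.1308, 0.05, 0.0063, 0, -19.4, 0, 0.1308, 0.1, 0.0063, 0, -19.4, 0, 0.1308, 0.1, 0.0063, 0, -19.4, 0, 0.1308, 0.1, 0.0063, 0, -19.4, 0, 0.1308, 0.1, 0.0063, 0, -19.4, 0, 0.1308, 0.1, 0.0063, 0, -19.4, 0]'

```text
clock: 18.42
ee_pos: [446.5, 5.5, 98.4]
orientation: [-0.449, -0.545, 0.547, 0.45]
contact_force: [0.4, -0.4, 0.2]
grip_width: 0.167
```

Run:
```python
from mv import *
rep()
go(sw(-128,-90.4,14))
```

```text
t 18.42 p [446.5   5.5  98.4] err [-1.7  0.2 -1.6] roterr [ 0.22 -0.16 -0.02] f [ 0.4 -0.4  0.2] m [ 0.05 -0.06 -0.01] g 0.167
row [-0.0004, 0.086, -0.022, 0.0, 0.0, 0.0] rows>=2.1
```

Call:
step_arm --plan '[-0.0004, 0.04, -0.01, 0, 0, 0, -0.0004, 0.07, -0.022, 0, 0, 0, -0.0004, 0.086, -0.022, 0, 0, 0, -0.0004, 0.086, -0.022, 0, 0, 0, -0.0004, 0.086, -0.022, 0, 0, 0, -0.0004, 0.086, -0.022, 0, 0, 0]'

```text
clock: 18.92
ee_pos: [470.3, 8.4, 15.0]
orientation: [0.451, 0.545, -0.545, -0.45]
contact_force: [0.1, 0.5, -1.0]
grip_width: 0.168
```

Run:
```python
from mv import *
rep()
snap('side','k_side');snap('scene','k_scene')
a=cv2.resize(load('side')[0][140:260,180:340],None,fx=2.5,fy=2.5)
b=cv2.resize(load('scene')[0][150:270,220:380],None,fx=2.5,fy=2.5)
cv2.imwrite('pics/k_crop.png',np.hstack([a,b]))
```

```text
t 18.92 p [470.3   8.4  15. ] err [ 0.4 -0.7  1. ] roterr [-0.1   0.04  0.04] f [ 0.1  0.5 -1. ] m [ 0.13 -0.01 -0.06] g 0.168
```

View pics/k_crop.png

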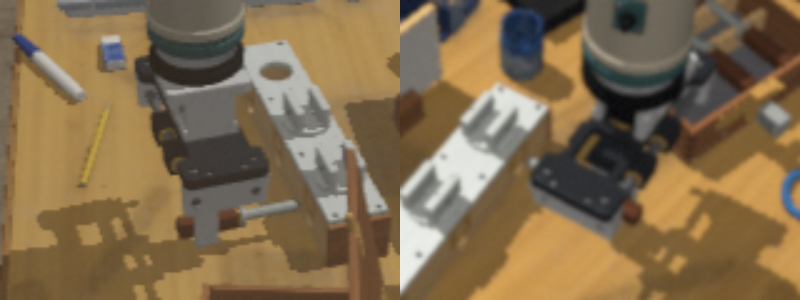

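Call:
step_arm --plan '[0, 0, -0.006, 0, 0, 0, 0, 0, -0.012, 0, 0, 0, 0, 0, -0.016, 0, 0, 0, 0, 0, -0.02, 0, 0, 0, 0, 0, -0.02, 0, 0, 0]'

```text
clock: 19.43
ee_pos: [490.8, 13.3, 14.0]
orientation: [0.451, 0.546, -0.545, -0.45]
contact_force: [-0.5, -0.8, -0.9]
grip_width: 0.166
```

Run:
```python
from mv import *
go(sw(-108,-90.4,14))
rep()
```

```text
row [0.0, 0.0, -0.02, 0.0, 0.0, 0.0] rows>=0.5
t 19.43 p [490.8  13.3  14. ] err [ 1.3  0.4 -0. ] roterr [-0.11 -0.01 -0.01] f [-0.5 -0.8 -0.9] m [ 0.14  0.   -0.01] g 0.166
```

Call:
step_arm --plan '[0, 0, -0.006, 0, 0, 0, 0, 0, -0.012, 0, 0, 0, 0, 0, -0.017, 0, 0, 0, 0, 0, -0.022, 0, 0, 0, 0, 0, -0.022, 0, 0, 0]'

```text
clock: 19.85
ee_pos: [512.5, 17.5, 13.9]
orientation: [0.451, 0.546, -0.545, -0.45]
contact_force: [0.3, 0.8, -1.2]
grip_width: 0.169
```

Run:
```python
from mv import *
go(sw(-86,-90.4,14))
rep()
```

```text
row [0.0, 0.0, -0.022, 0.0, 0.0, 0.0] rows>=0.5
t 19.85 p [512.5  17.5  13.9] err [ 1.4  0.6 -0.2] roterr [-0.11 -0.02 -0.02] f [ 0.3  0.8 -1.2] m [ 0.08 -0.07  0.03] g 0.169
```

Call:
step_arm --plan '[0, 0, -0.006, 0, 0, 0, 0, 0, -0.012, 0, 0, 0, 0, 0, -0.015, 0, 0, 0, 0, 0, -0.017, 0, 0, 0, 0, 0, -0.019, 0, 0, 0, 0, 0, -0.019, 0, 0, 0]'

```text
clock: 20.35
ee_pos: [530.1, 20.8, 13.8]
orientation: [0.45, 0.546, -0.545, -0.45]
contact_force: [0.3, -0.2, -0.1]
grip_width: 0.167
```

Run:
```python
from mv import *
go(sw(-67,-90.4,14))
rep()
```

```text
row [0.0, 0.0, -0.019, 0.0, 0.0, 0.0] rows>=0.5
t 20.35 p [530.1  20.8  13.8] err [ 0.3  0.2 -0.2] roterr [-0.04 -0.03  0.  ] f [ 0.3 -0.2 -0.1] m [ 0.07 -0.    0.05] g 0.167
```

No contact yet; press further in small steps.

Call:
step_arm --plan '[0, 0, -0.001, 0, 0, 0, 0, 0, -0.002, 0, 0, 0, 0, 0, -0.003, 0, 0, 0, 0, 0, -0.003, 0, 0, 0]'

```text
clock: 20.68
ee_pos: [530.8, 20.8, 13.5]
orientation: [-0.45, -0.544, 0.546, 0.45]
contact_force: [-4.9, -0.5, 1.1]
grip_width: 0.167
```

Run:
```python
from mv import *
go(sw(-64,-90.4,14))
rep()
snap('side','l_side');snap('scene','l_scene')
a=cv2.resize(load('side')[0][140:260,180:340],None,fx=2.5,fy=2.5)
b=cv2.resize(load('scene')[0][150:270,220:380],None,fx=2.5,fy=2.5)
cv2.imwrite('pics/l_crop.png',np.hstack([a,b]))
```

```text
row [0.0, 0.0, -0.003, 0.0, 0.0, 0.0] rows>=0.1
t 20.68 p [530.8  20.8  13.5] err [-1.9 -0.4 -0.5] roterr [ 0.17 -0.04  0.04] f [-4.9 -0.5  1.1] m [ 0.03  0.99 -0.06] g 0.167
```

View pics/l_crop.png

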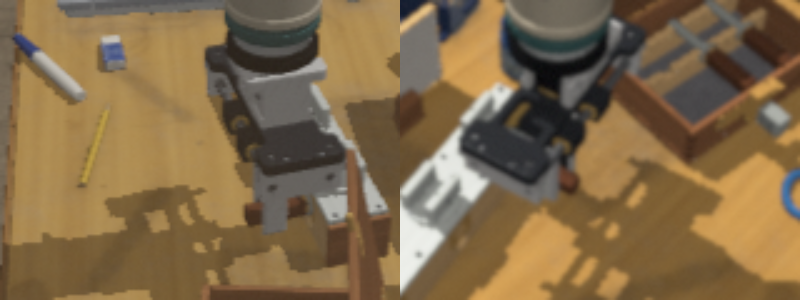

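Call:
step_arm --plan '[0, 0, -0.002, 0, 0, 0, 0, 0, -0.004, 0, 0, 0, 0, 0, -0.004, 0, 0, 0]'

```text
clock: 21.03
ee_pos: [530.9, 20.7, 13.0]
orientation: [-0.448, -0.542, 0.548, 0.452]
contact_force: [-12.7, -1.2, 6.0]
grip_width: 0.165
```

Run:
```python
from mv import *
go(sw(-60,-90.4,14))
rep()
go(sw(-67,-90.4,14)); go(sw(-67,-90.4,150))
```

```text
row [0.0, 0.0, -0.004, 0.0, 0.0, 0.0] rows>=0.1
t 21.03 p [530.9  20.7  13. ] err [-5.7 -1.2 -1. ] roterr [ 0.56 -0.04  0.11] f [-12.7  -1.2   6. ] m [-0.12  2.68 -0.01] g 0.165
row [0.0, 0.0, 0.007, 0.0, 0.0, 0.0] rows>=0.2
row [0.0, -0.136, 0.0, 0.0, 0.0, 0.0] rows>=3.3
```

Call:
step_arm --plan '[0, 0, 0.006, 0, 0, 0, 0, 0, 0.006, 0, 0, 0]'

```text
clock: 21.2
ee_pos: [530.5, 20.8, 13.9]
orientation: [0.45, 0.546, -0.545, -0.45]
contact_force: [-0.2, 0.3, -0.8]
grip_width: 0.171
```

Call:
step_arm --plan '[0, 0, 0, 0, 0, 0, 0, 0, 0, 0, 0, 0, 0, 0, 0, 0, 0, 0, 0, 0, 0, 0, 0, 0, 0, -0.03, 0, 0, 0, 0, 0, -0.07, 0, 0, 0, 0, 0, -0.11, 0, 0, 0, 0, 0, -0.136, 0, 0, 0, 0]' --grip 0.4

```text
clock: 21.87
ee_pos: [531.8, 21.8, 153.1]
orientation: [0.451, 0.547, -0.544, -0.449]
contact_force: [0.5, 0.3, 0.1]
grip_width: 0.396
```

Run:
```python
from mv import *
json.dump({'p':sw(-66,-90.4,150).tolist(),'q':yawori(100.9).as_quat().tolist()},open(F,'w'))
rep()
snap('side','m_side');snap('scene','m_scene')
a=cv2.resize(load('side')[0][140:350,180:340],None,fx=2.5,fy=2.5)
b=cv2.resize(load('scene')[0][100:310,240:400],None,fx=2.5,fy=2.5)
cv2.imwrite('pics/m_crop.png',np.hstack([a,b]))
go(bw(-60,0,230),yawori(81.5))
```

```text
t 21.87 p [531.8  21.8 153.1] err [1.1 1.  3.1] roterr [-0.23 -0.07 -0.02] f [0.5 0.3 0.1] m [ 0.09 -0.11  0.02] g 0.396
row [-0.1814, -0.08, 0.1043, 0.0, 19.4, 0.0] rows>=5.4
```

View pics/m_crop.png

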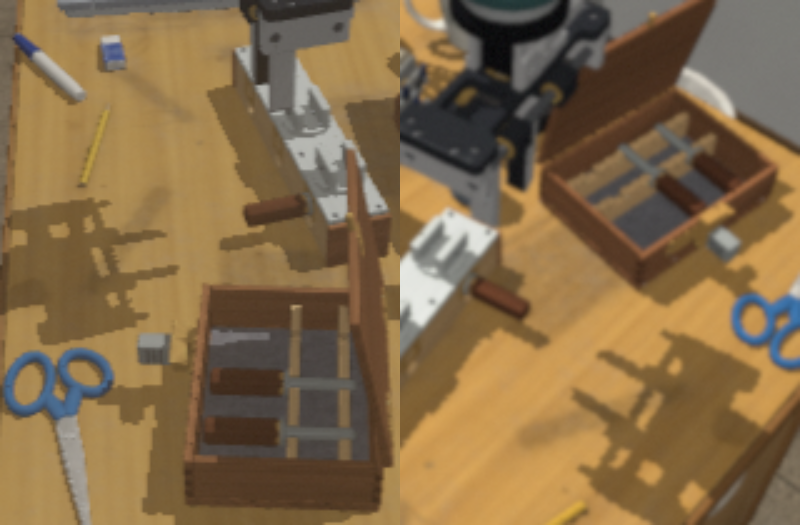

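Run:
```python
from mv import *
json.dump({'p':sw(-66,-90.4,150).tolist(),'q':yawori(100.9).as_quat().tolist()},open(F,'w'))
go(bw(-40,0,200),yawori(81.5))
go(bw(-40,0,75))
```

```text
row [-0.1881, -0.05, 0.0855, 0.0, 19.4, 0.0] rows>=5.1
row [0.0, 0.125, 0.0, 0.0, 0.0, 0.0] rows>=3.0
```

Call:
step_arm --plan '[0, -0.04, 0, 0, 3, 0, -0.1881, -0.05, 0.0855, 0, 19.4, 0, -0.1881, -0.05, 0.0855, 0, 19.4, 0, -0.1881, -0.05, 0.0855, 0, 19.4, 0, -0.1881, -0.05, 0.0855, 0, 19.4, 0, -0.1881, -0.05, 0.0855, 0, 19.4, 0, -0.1881, -0.05, 0.0855, 0, 19.4, 0, -0.1881, -0.05, 0.0855, 0, 19.4, 0]' --grip 0.33

```text
clock: 22.63
ee_pos: [481.1, -183.1, 198.8]
orientation: [-0.537, -0.46, 0.46, 0.537]
contact_force: [0.7, 0.8, -0.2]
grip_width: 0.328
```

Call:
step_arm --plan '[0, 0.04, 0, 0, 0, 0, 0, 0.08, 0, 0, 0, 0, 0, 0.125, 0, 0, 0, 0, 0, 0.125, 0, 0, 0, 0, 0, 0.125, 0, 0, 0, 0, 0, 0.125, 0, 0, 0, 0]'

```text
clock: 23.13
ee_pos: [483.8, -178.6, 76.0]
orientation: [0.535, 0.463, -0.462, -0.535]
contact_force: [1.0, -0.3, 0.3]
grip_width: 0.332
```

Run:
```python
from mv import *
rep()
p,d,K,T=snap('wrist','n_wrist')
print(proj(K,T,bw(-40,0,42)),proj(K,T,st()['ee_pos']))
go(bw(-40,0,15.5))
```

```text
t 23.13 p [ 483.8 -178.6   76. ] err [1.4 1.5 1. ] roterr [-0.11 -0.16 -0.05] f [ 1.  -0.3  0.3] m [ 0.08 -0.03  0.05] g 0.332
[273.25194356 224.54545904] [274.93362149 245.9735407 ]
row [0.0, 0.0595, 0.0, 0.0, 0.0, 0.0] rows>=1.4
```

View pics/n_wrist.png

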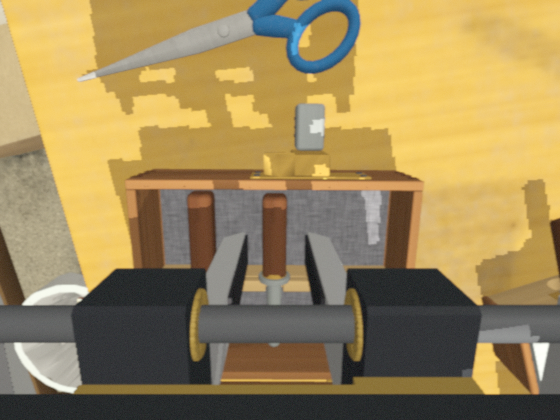

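Pin 2 centred between the fingers; descend and grip.

Call:
step_arm --plan '[0, 0.03, 0, 0, 0, 0, 0, 0.05, 0, 0, 0, 0, 0, 0.0595, 0, 0, 0, 0, 0, 0.0595, 0, 0, 0, 0, 0, 0.0595, 0, 0, 0, 0]'

```text
clock: 23.6
ee_pos: [483.6, -180.1, 16.7]
orientation: [0.536, 0.462, -0.461, -0.535]
contact_force: [0.7, -0.1, -0.2]
grip_width: 0.326
```

Call:
step_arm --plan '[0, 0, 0, 0, 0, 0, 0, 0, 0, 0, 0, 0, 0, 0, 0, 0, 0, 0, 0, 0, 0, 0, 0, 0, 0, 0, 0, 0, 0, 0, 0, 0, 0, 0, 0, 0]' --grip 0.05 --newtons 35

```text
clock: 24.1
ee_pos: [483.2, -180.3, 16.0]
orientation: [0.536, 0.462, -0.461, -0.535]
contact_force: [0.0, -0.0, 5.9]
grip_width: 0.165
```

Run:
```python
from mv import *
rep()
go(bw(-95,0,200))
```

```text
t 24.1 p [ 483.2 -180.3   16. ] err [ 0.8 -0.2  0.5] roterr [-0.12 -0.03  0.02] f [ 0.  -0.   5.9] m [-0.12 -0.3   0.04] g 0.165
row [0.0, -0.1845, 0.055, 0.0, 0.0, 0.0] rows>=4.6
```

Call:
step_arm --plan '[0, -0.02, 0, 0, 0, 0, 0, -0.046, 0, 0, 0, 0, 0, -0.06, 0.015, 0, 0, 0, 0, -0.08, 0.03, 0, 0, 0, 0, -0.11, 0.055, 0, 0, 0, 0, -0.15, 0.055, 0, 0, 0, 0, -0.1845, 0.055, 0, 0, 0, 0, -0.1845, 0.055, 0, 0, 0]'

```text
clock: 24.77
ee_pos: [431.0, -172.1, 204.9]
orientation: [0.538, 0.463, -0.46, -0.533]
contact_force: [0.5, -0.3, -0.1]
grip_width: 0.169
```

Run:
```python
from mv import *
rep()
go(sw(-150,0,120),yawori(100.9))
go(sw(-128,-0.2,14))
```

```text
t 24.77 p [ 431.  -172.1  204.9] err [ 3.  -0.1  4.9] roterr [-0.53 -0.04  0.12] f [ 0.5 -0.3 -0.1] m [ 0.08 -0.13  0.02] g 0.169
row [0.2632, 0.08, 0.0361, 0.0, -19.4, 0.0] rows>=6.7
row [-0.0002, 0.106, -0.022, 0.0, 0.0, 0.0] rows>=2.6
```

Call:
step_arm --plan '[0.2632, 0.0, 0.0361, 0, -19.4, 0, 0.2632, 0.0, 0.0361, 0, -19.4, 0, 0.2632, 0.0, 0.0361, 0, -19.4, 0, 0.2632, 0.04, 0.0361, 0, -19.4, 0, 0.2632, 0.08, 0.0361, 0, -19.4, 0, 0.2632, 0.08, 0.0361, 0, -19.4, 0, 0.2632, 0.08, 0.0361, 0, -19.4, 0, 0.2632, 0.08, 0.0361, 0, -19.4, 0]'

```text
clock: 25.43
ee_pos: [428.4, 102.1, 117.3]
orientation: [0.444, 0.549, -0.548, -0.449]
contact_force: [-0.4, 1.0, 0.2]
grip_width: 0.167
```

Call:
step_arm --plan '[-0.0002, 0.04, -0.01, 0, 0, 0, -0.0002, 0.08, -0.022, 0, 0, 0, -0.0002, 0.106, -0.022, 0, 0, 0, -0.0002, 0.106, -0.022, 0, 0, 0, -0.0002, 0.106, -0.022, 0, 0, 0, -0.0002, 0.106, -0.022, 0, 0, 0]'

```text
clock: 25.93
ee_pos: [452.6, 97.9, 14.7]
orientation: [0.45, 0.546, -0.545, -0.45]
contact_force: [-0.4, 0.4, -0.4]
grip_width: 0.174
```

Run:
```python
from mv import *
rep()
```

```text
t 25.93 p [452.6  97.9  14.7] err [-0.2  0.3  0.7] roterr [-0.04 -0.06 -0.01] f [-0.4  0.4 -0.4] m [ 0.06 -0.03  0.  ] g 0.174
```

Call:
step_arm --plan '[0, 0, -0.006, 0, 0, 0, 0, 0, -0.012, 0, 0, 0, 0, 0, -0.016, 0, 0, 0, 0, 0, -0.02, 0, 0, 0, 0, 0, -0.02, 0, 0, 0]'

```text
clock: 26.35
ee_pos: [474.0, 101.6, 14.4]
orientation: [0.451, 0.546, -0.544, -0.45]
contact_force: [-0.2, 0.2, -1.0]
grip_width: 0.165
```

Run:
```python
from mv import *
go(sw(-108,-0.2,14))
rep()
```

```text
row [0.0, 0.0, -0.02, 0.0, 0.0, 0.0] rows>=0.5
t 26.35 p [474.  101.6  14.4] err [1.5 0.2 0.4] roterr [-0.15  0.03 -0.01] f [-0.2  0.2 -1. ] m [ 0.1  -0.05 -0.  ] g 0.165
```

Call:
step_arm --plan '[0, 0, -0.006, 0, 0, 0, 0, 0, -0.012, 0, 0, 0, 0, 0, -0.017, 0, 0, 0, 0, 0, -0.022, 0, 0, 0, 0, 0, -0.022, 0, 0, 0]'

```text
clock: 26.77
ee_pos: [495.3, 106.1, 13.8]
orientation: [0.451, 0.546, -0.545, -0.45]
contact_force: [0.8, 1.2, -0.6]
grip_width: 0.171
```

Run:
```python
from mv import *
go(sw(-86,-0.2,14))
rep()
```

```text
row [0.0, 0.0, -0.022, 0.0, 0.0, 0.0] rows>=0.5
t 26.77 p [495.3 106.1  13.8] err [ 1.2  0.5 -0.2] roterr [-0.1  -0.   -0.02] f [ 0.8  1.2 -0.6] m [ 0.09 -0.01  0.01] g 0.171
```

Call:
step_arm --plan '[0, 0, -0.006, 0, 0, 0, 0, 0, -0.012, 0, 0, 0, 0, 0, -0.016, 0, 0, 0, 0, 0, -0.019, 0, 0, 0, 0, 0, -0.022, 0, 0, 0, 0, 0, -0.024, 0, 0, 0, 0, 0, -0.026, 0, 0, 0, 0, 0, -0.026, 0, 0, 0]'

```text
clock: 27.43
ee_pos: [512.5, 109.0, 12.9]
orientation: [-0.448, -0.542, 0.549, 0.452]
contact_force: [-13.9, -1.4, 7.7]
grip_width: 0.167
```

Run:
```python
from mv import *
go(sw(-60,-0.2,14))
rep()
```

```text
row [0.0, 0.0, -0.026, 0.0, 0.0, 0.0] rows>=0.6
t 27.43 p [512.5 109.   12.9] err [-7.1 -1.5 -1.1] roterr [ 0.67 -0.08  0.16] f [-13.9  -1.4   7.7] m [-0.23  2.81  0.02] g 0.167
```

Call:
step_arm --plan '[0, 0, 0.006, 0, 0, 0, 0, 0, 0.007, 0, 0, 0]'

```text
clock: 27.6
ee_pos: [511.6, 109.1, 13.7]
orientation: [-0.45, -0.545, 0.546, 0.45]
contact_force: [0.0, -0.2, -0.8]
grip_width: 0.167
```

Call:
step_arm --plan '[0, 0, 0, 0, 0, 0, 0, 0, 0, 0, 0, 0, 0, 0, 0, 0, 0, 0, 0, 0, 0, 0, 0, 0, 0, -0.03, 0, 0, 0, 0, 0, -0.07, 0, 0, 0, 0, 0, -0.11, 0, 0, 0, 0, 0, -0.136, 0, 0, 0, 0]' --grip 0.4

```text
clock: 28.27
ee_pos: [513.5, 110.3, 153.1]
orientation: [0.451, 0.547, -0.544, -0.449]
contact_force: [1.1, -0.0, 0.2]
grip_width: 0.402
```

Run:
```python
from mv import *
json.dump({'p':sw(-67,-0.2,150).tolist(),'q':yawori(100.9).as_quat().tolist()},open(F,'w'))
rep()
go(sw(-110,-20,230))
```

```text
t 28.27 p [513.5 110.3 153.1] err [0.8 1.2 3.1] roterr [-0.21 -0.07 -0.05] f [ 1.1 -0.   0.2] m [ 0.08 -0.08  0.02] g 0.402
row [-0.0198, -0.08, 0.043, 0.0, 0.0, 0.0] rows>=2.2
```

Call:
step_arm --plan '[-0.0198, -0.08, 0.043, 0, 0, 0, -0.0198, -0.08, 0.043, 0, 0, 0, -0.0198, -0.08, 0.043, 0, 0, 0, -0.0198, -0.08, 0.043, 0, 0, 0, -0.0198, -0.08, 0.043, 0, 0, 0]'

```text
clock: 28.68
ee_pos: [474.6, 81.1, 229.7]
orientation: [0.451, 0.545, -0.545, -0.45]
contact_force: [0.0, 0.5, -0.3]
grip_width: 0.401
```

Run:
```python
from mv import *
rep()
snap('side','o_side');snap('wrist','o_wrist')
p,d,K,T=load('wrist')
for y in (-90,0): print([proj(K,T,sw(x,y,40)).round(1).tolist() for x in (-87,-31,-27)])
cv2.imwrite('pics/o_crop.png',cv2.resize(p[100:280,200:440],None,fx=3.3,fy=3.3))
```

```text
t 28.68 p [474.6  81.1 229.7] err [ 0.3 -0.4 -0.3] roterr [-0.1   0.04  0.05] f [ 0.   0.5 -0.3] m [ 0.07 -0.07  0.  ] g 0.401
[[213.0, 205.3], [215.1, 253.5], [215.2, 256.8]]
[[295.2, 205.3], [294.6, 253.5], [294.6, 256.8]]
```

View pics/o_crop.png

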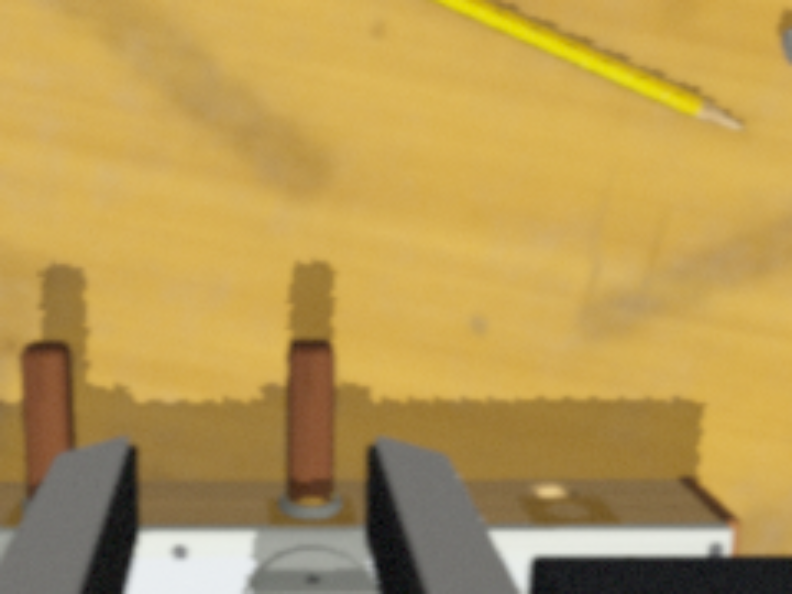

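View pics/o_side.png

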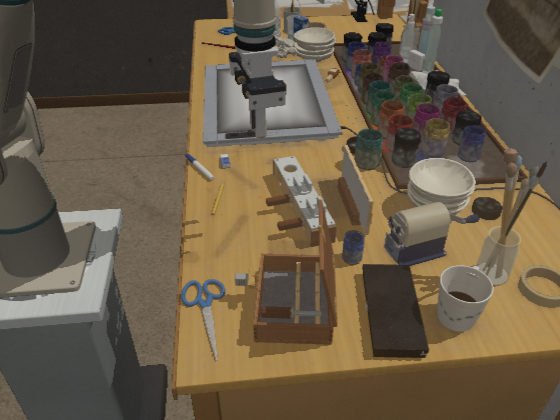

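Run:
```python
from mv import *
cv2.imwrite('pics/o_crop2.png',cv2.resize(load('side')[0][240:350,230:350],None,fx=5,fy=5,interpolation=cv2.INTER_CUBIC))
```

```text
(no output)
```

View pics/o_crop2.png

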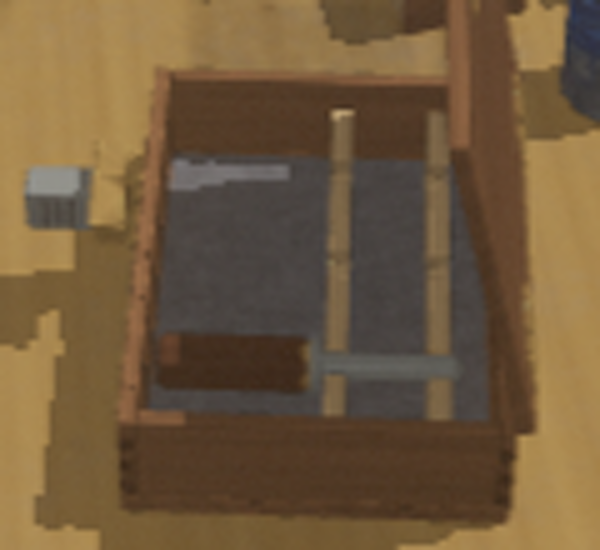

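Run:
```python
from mv import *
go([703.5,107,190],yawori(2.3))
```

```text
row [-0.0184, 0.04, -0.2299, 0.0, 98.6, 0.0] rows>=13.8
```

Call:
step_arm --plan '[0, 0.0, -0.03, 0, 7, 0, 0, 0, -0.06, 0, 14, 0, -0.005, 0, -0.09, 0, 21, 0, -0.0184, 0, -0.12, 0, 28, 0, -0.0184, 0.0, -0.15, 0, 35, 0, -0.0184, 0.0, -0.18, 0, 42, 0, -0.0184, 0.0, -0.21, 0, 49, 0, -0.0184, 0.0, -0.2299, 0, 56, 0]' --grip 0.5

```text
clock: 29.45
ee_pos: [705.1, 108.3, 226.5]
orientation: [-0.654, -0.268, 0.269, 0.654]
contact_force: [-0.8, -1.1, -0.4]
grip_width: 0.502
```

Run:
```python
from mv import *
q0=yawori(100.9); c0=sw(-110,-20,230)
c=c0+q0.apply(np.array([-18.4,0,-229.9])); q=q0*R.from_rotvec([0,56,0],degrees=True)
json.dump({'p':c.tolist(),'q':q.as_quat().tolist()},open(F,'w'))
rep()
go([703.5,107,190],yawori(2.3))
```

```text
t 29.45 p [705.1 108.3 226.5] err [ 1.6  1.4 -3.5] roterr [0.05 0.27 0.11] f [-0.8 -1.1 -0.4] m [ 0.03 -0.01  0.02] g 0.502
row [0.0, 0.04, 0.0, 0.0, 42.6, 0.0] rows>=5.9
```

Call:
step_arm --plan '[0, 0.04, 0, 0, 42.6, 0, 0, 0.04, 0, 0, 42.6, 0, 0, 0.04, 0, 0, 42.6, 0, 0, 0.04, 0, 0, 42.6, 0, 0, 0.04, 0, 0, 42.6, 0, 0, 0.04, 0, 0, 42.6, 0, 0, 0.04, 0, 0, 42.6, 0, 0, 0.04, 0, 0, 42.6, 0]'

```text
clock: 30.12
ee_pos: [702.7, 107.8, 187.8]
orientation: [0.707, 0.015, -0.017, -0.706]
contact_force: [0.7, 0.5, -0.2]
grip_width: 0.502
```

Run:
```python
from mv import *
rep()
p,d,K,T=snap('wrist','p_wrist')
P=cloud(K,T,d).reshape(-1,3); P=P[np.isfinite(P[:,0])]
b=P[(P[:,0]>670)&(P[:,0]<740)&(P[:,1]>-40)&(P[:,1]<250)&(P[:,2]>96)&(P[:,2]<106)]
print(len(b),cv2.minAreaRect(b[:,:2].astype(np.float32)),np.median(b[:,2]),b.min(0),b.max(0))
s=b[np.argsort(b[:,1])]
A=np.polyfit(b[:,1],b[:,0],1); print(A, np.polyval(A,107))
print(proj(K,T,st()['ee_pos']))
```

```text
t 30.12 p [702.7 107.8 187.8] err [-0.8  0.9 -2.2] roterr [-0.07 -0.29  0.12] f [ 0.7  0.5 -0.2] m [-0.01  0.03  0.03] g 0.502
2752 ((702.5651245117188, 124.03097534179688), (8.228082656860352, 199.49000549316406), 2.298886299133301) 101.50582812609346 [694.58307981  24.40831326  97.71392425] [710.14528969 223.67615949 103.93639565]
[-3.87224149e-02  7.07179488e+02] 703.0361891188367
[272.25793005 248.02673689]
```

View pics/p_wrist.png

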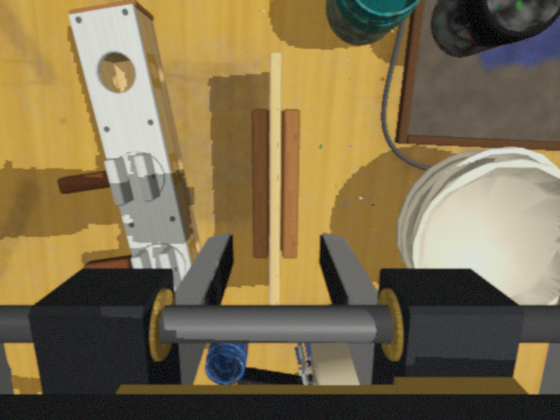

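Run:
```python
from mv import *
go([703.2,108.5,60],yawori(2.3))
```

```text
row [-0.0002, 0.13, 0.0015, 0.0, 0.0, 0.0] rows>=3.1
```

Call:
step_arm --plan '[-0.0002, 0.04, 0.0015, 0, 0, 0, -0.0002, 0.08, 0.0015, 0, 0, 0, -0.0002, 0.11, 0.0015, 0, 0, 0, -0.0002, 0.13, 0.0015, 0, 0, 0, -0.0002, 0.13, 0.0015, 0, 0, 0, -0.0002, 0.13, 0.0015, 0, 0, 0]'

```text
clock: 30.67
ee_pos: [702.2, 108.7, 58.5]
orientation: [0.707, 0.014, -0.016, -0.707]
contact_force: [-0.2, 0.2, 0.7]
grip_width: 0.499
```

Call:
step_arm --plan '[0, 0, 0, 0, 0, 0, 0, 0, 0, 0, 0, 0, 0, 0, 0, 0, 0, 0, 0, 0, 0, 0, 0, 0, 0, 0, 0, 0, 0, 0, 0, 0, 0, 0, 0, 0, 0, 0, 0, 0, 0, 0, 0, 0, 0, 0, 0, 0]' --grip 0 --newtons 25

```text
clock: 31.33
ee_pos: [703.3, 108.7, 60.4]
orientation: [0.707, 0.015, -0.014, -0.707]
contact_force: [0.0, -0.4, 1.7]
grip_width: 0.085
```

Run:
```python
from mv import *
rep()
go([703.2,108.5,200],yawori(2.3))
```

```text
t 31.33 p [703.3 108.7  60.4] err [0.  0.2 0.4] roterr [-0.01 -0.04 -0.06] f [ 0.  -0.4  1.7] m [-0.03  0.14  0.06] g 0.085
row [0.0, -0.14, 0.0, 0.0, 0.0, 0.0] rows>=3.4
```

Call:
step_arm --plan '[0, -0.01, 0, 0, 0, 0, 0, -0.04, 0, 0, 0, 0, 0, -0.08, 0, 0, 0, 0, 0, -0.12, 0, 0, 0, 0, 0, -0.14, 0, 0, 0, 0, 0, -0.14, 0, 0, 0, 0]'

```text
clock: 31.83
ee_pos: [706.3, 110.0, 206.9]
orientation: [-0.706, -0.018, 0.01, 0.708]
contact_force: [0.8, 0.4, -0.1]
grip_width: 0.087
```

Run:
```python
from mv import *
rep()
go(sw(0,-45,200),yawori(10.9))
go(sw(0,-45,145),yawori(10.9))
```

```text
t 31.83 p [706.3 110.  206.9] err [3.1 1.6 6.9] roterr [ 0.12 -0.02 -0.64] f [ 0.8  0.4 -0.1] m [ 0.07 -0.06 -0.01] g 0.087
row [-0.1174, 0.0, -0.026, 0.0, -8.6, 0.0] rows>=2.9
row [0.0, 0.055, 0.0, 0.0, 0.0, 0.0] rows>=1.3
```

Call:
step_arm --plan '[-0.03, 0, -0.006, 0, -3, 0, -0.06, 0, -0.013, 0, -6, 0, -0.09, 0, -0.02, 0, -8.6, 0, -0.1174, 0, -0.026, 0, -8.6, 0, -0.1174, 0, -0.026, 0, -8.6, 0, -0.1174, 0, -0.026, 0, -8.6, 0]'

```text
clock: 32.33
ee_pos: [585.3, 77.1, 199.6]
orientation: [0.704, 0.067, -0.068, -0.704]
contact_force: [0.2, 0.5, -0.5]
grip_width: 0.087
```

Call:
step_arm --plan '[0, 0.03, 0, 0, 0, 0, 0, 0.055, 0, 0, 0, 0, 0, 0.055, 0, 0, 0, 0, 0, 0.055, 0, 0, 0, 0, 0, 0.055, 0, 0, 0, 0]'

```text
clock: 32.75
ee_pos: [588.1, 78.7, 145.6]
orientation: [-0.704, -0.068, 0.067, 0.704]
contact_force: [-0.2, 0.5, -1.9]
grip_width: 0.085
```

Run:
```python
from mv import *
rep()
p,d,K,T=snap('wrist','q_wrist')
snap('side','q_side');snap('scene','q_scene')
a=cv2.resize(load('side')[0][120:280,230:390],None,fx=2.5,fy=2.5)
b=cv2.resize(load('scene')[0][130:290,170:330],None,fx=2.5,fy=2.5)
cv2.imwrite('pics/q_crop.png',np.hstack([a,b]))
```

```text
t 32.75 p [588.1  78.7 145.6] err [1.2 0.9 0.6] roterr [ 0.02 -0.05 -0.12] f [-0.2  0.5 -1.9] m [ 0.01 -0.    0.01] g 0.085
```

View pics/q_wrist.png

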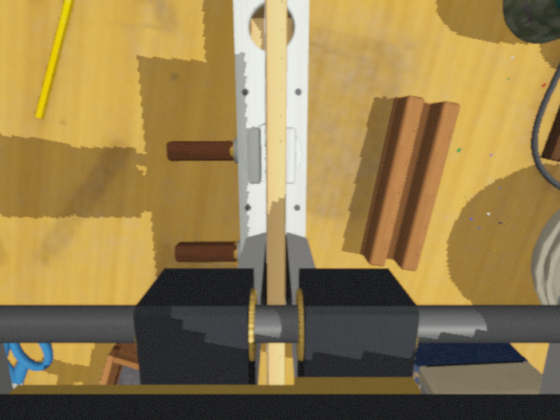

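View pics/q_crop.png

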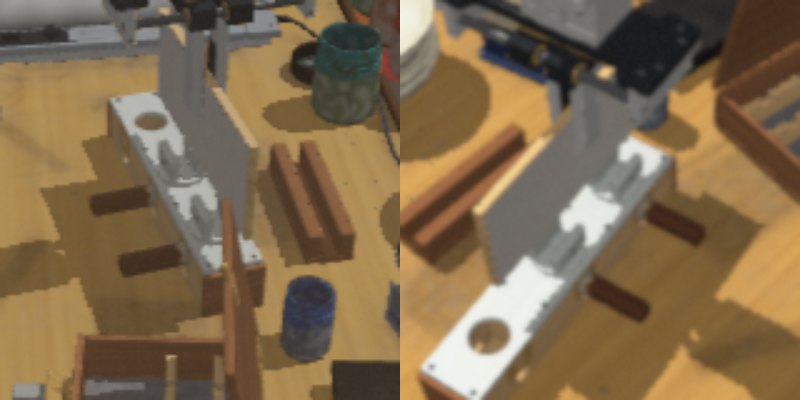

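Call:
step_arm --plan '[-0.0008, 0.01, 0, 0, 0, 0, -0.0008, 0.018, 0, 0, 0, 0, -0.0008, 0.024, 0, 0, 0, 0, -0.0008, 0.03, 0, 0, 0, 0, -0.0008, 0.03, 0, 0, 0, 0]'

```text
clock: 33.32
ee_pos: [584.9, 77.4, 113.2]
orientation: [0.704, 0.067, -0.068, -0.704]
contact_force: [-0.0, 0.9, -1.8]
grip_width: 0.081
```

Run:
```python
from mv import *
go(sw(-0.8,-45,115))
rep()
```

```text
row [-0.0008, 0.03, 0.0, 0.0, 0.0, 0.0] rows>=0.7
t 33.32 p [584.9  77.4 113.2] err [-1.3 -0.2 -1.8] roterr [-0.01 -0.04  0.13] f [-0.   0.9 -1.8] m [-0.02  0.03 -0.03] g 0.081
```

Call:
step_arm --plan '[0, 0.002, 0, 0, 0, 0, 0, 0.004, 0, 0, 0, 0, 0, 0.006, 0, 0, 0, 0, 0, 0.007, 0, 0, 0, 0, 0, 0.007, 0, 0, 0, 0]'

```text
clock: 33.73
ee_pos: [586.4, 77.9, 109.8]
orientation: [0.704, 0.068, -0.067, -0.704]
contact_force: [-3.5, -0.5, 11.7]
grip_width: 0.085
```

Run:
```python
from mv import *
go(sw(-0.8,-45,108))
rep()
snap('side','r_side');snap('scene','r_scene')
a=cv2.resize(load('side')[0][120:280,230:390],None,fx=2.5,fy=2.5)
b=cv2.resize(load('scene')[0][130:290,170:330],None,fx=2.5,fy=2.5)
cv2.imwrite('pics/r_crop.png',np.hstack([a,b]))
```

```text
row [0.0, 0.007, 0.0, 0.0, 0.0, 0.0] rows>=0.2
t 33.73 p [586.4  77.9 109.8] err [0.2 0.3 1.8] roterr [-0.05 -0.03 -0.1 ] f [-3.5 -0.5 11.7] m [-0.16  0.94  0.04] g 0.085
```

View pics/r_crop.png

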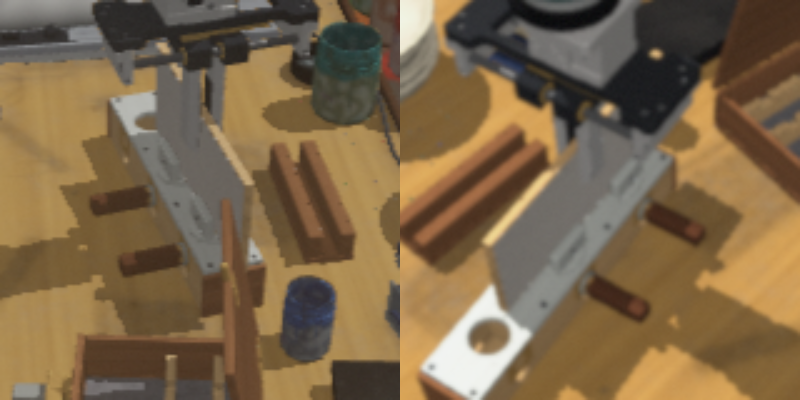

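Call:
step_arm --plan '[0, -0.0015, 0, 0, 0, 0, 0, -0.0015, 0, 0, 0, 0]'

```text
clock: 34.0
ee_pos: [586.5, 77.9, 110.0]
orientation: [0.704, 0.068, -0.067, -0.704]
contact_force: [-0.0, 0.3, -1.3]
grip_width: 0.078
```

Call:
step_arm --plan '[0, 0, 0, 0, 0, 0, 0, 0, 0, 0, 0, 0, 0, 0, 0, 0, 0, 0, 0, 0, 0, 0, 0, 0, 0, 0, 0, 0, 0, 0, 0, -0.03, 0, 0, 0, 0, 0, -0.07, 0, 0, 0, 0, 0, -0.11, 0, 0, 0, 0]' --grip 0.5

```text
clock: 34.67
ee_pos: [584.9, 77.7, 219.7]
orientation: [-0.704, -0.067, 0.068, 0.704]
contact_force: [0.9, 0.4, -0.0]
grip_width: 0.499
```

Run:
```python
from mv import *
json.dump({'p':sw(-0.8,-45,219.5).tolist(),'q':yawori(10.9).as_quat().tolist()},open(F,'w'))
rep()
go(bw(-60,0,270),yawori(81.5))
```

```text
t 34.67 p [584.9  77.7 219.7] err [-1.3  0.   0.2] roterr [ 0.02 -0.06  0.14] f [ 0.9  0.4 -0. ] m [ 0.03 -0.07 -0.  ] g 0.499
row [-0.1695, -0.0505, -0.2268, 0.0, -70.6, 0.0] rows>=9.9
```

Run:
```python
from mv import *
json.dump({'p':sw(-0.8,-45,219.5).tolist(),'q':yawori(10.9).as_quat().tolist()},open(F,'w'))
go(bw(85,0,270),yawori(81.5))
```

```text
row [-0.0327, -0.0505, -0.275, 0.0, -70.6, 0.0] rows>=9.9
```

Call:
step_arm --plan '[0, -0.03, 0, 0, -7, 0, 0, -0.0505, -0.02, 0, -14, 0, -0.005, -0.0505, -0.055, 0, -21, 0, -0.01, -0.0505, -0.09, 0, -28, 0, -0.015, -0.0505, -0.125, 0, -35, 0, -0.02, -0.0505, -0.16, 0, -42, 0, -0.025, -0.0505, -0.195, 0, -49, 0, -0.03, -0.0505, -0.23, 0, -56, 0]' --grip 0

```text
clock: 35.33
ee_pos: [599.9, -155.6, 270.0]
orientation: [0.589, 0.392, -0.392, -0.588]
contact_force: [0.3, -0.3, -0.2]
grip_width: 0.002
```

Run:
```python
from mv import *
q0=yawori(10.9); c0=sw(-0.8,-45,219.5)
c=c0+q0.apply(np.array([-30,-50.5,-230])); q=q0*R.from_rotvec([0,-56,0],degrees=True)
json.dump({'p':c.tolist(),'q':q.as_quat().tolist()},open(F,'w'))
rep()
go(bw(85,0,270),yawori(81.5))
go(bw(85,0,172),yawori(81.5))
```

```text
t 35.33 p [ 599.9 -155.6  270. ] err [-0.4 -1.7 -0. ] roterr [-0.04 -0.38  0.  ] f [ 0.3 -0.3 -0.2] m [ 0.08 -0.08 -0.01] g 0.002
row [-0.0388, 0.0, -0.0229, 0.0, -14.6, 0.0] rows>=2.0
row [0.0, 0.098, 0.0, 0.0, 0.0, 0.0] rows>=2.4
```

Call:
step_arm --plan '[-0.0388, 0, -0.0229, 0, -7, 0, -0.0388, 0, -0.0229, 0, -14.6, 0, -0.0388, 0, -0.0229, 0, -14.6, 0, -0.0388, 0, -0.0229, 0, -14.6, 0, -0.0388, 0, -0.0229, 0, -14.6, 0, -0.0388, 0, -0.0229, 0, -14.6, 0]'

```text
clock: 35.83
ee_pos: [606.2, -196.2, 270.3]
orientation: [0.535, 0.462, -0.462, -0.535]
contact_force: [-0.6, 0.1, -0.0]
grip_width: 0.003
```

Call:
step_arm --plan '[0, 0.035, 0, 0, 0, 0, 0, 0.07, 0, 0, 0, 0, 0, 0.098, 0, 0, 0, 0, 0, 0.098, 0, 0, 0, 0, 0, 0.098, 0, 0, 0, 0]'

```text
clock: 36.25
ee_pos: [605.6, -197.0, 171.6]
orientation: [-0.535, -0.462, 0.462, 0.536]
contact_force: [0.9, 0.3, 0.9]
grip_width: 0.01
```

Run:
```python
from mv import *
rep()
snap('side','s_side')
cv2.imwrite('pics/s_crop.png',cv2.resize(load('side')[0][100:340,200:420],None,fx=2.5,fy=2.5))
r_=120
x0,z0=85,172
for th in np.arange(1.35,-0.01,-0.09):
    n=np.array([np.sin(th),np.cos(th)]); c=np.array([70,50])+7*n+r_*np.array([-np.cos(th),np.sin(th)])+[8,0]
    print(round(th,2),c.round(1),'tool y,z', round((z0-c[1])/1000,4), round((x0-c[0])/1000,4))
```

```text
t 36.25 p [ 605.6 -197.   171.6] err [-0.5  1.5 -0.4] roterr [ 0.09 -0.11 -0.02] f [0.9 0.3 0.9] m [ 0.07 -0.06  0.  ] g 0.01
1.35 [ 58.5 168.6] tool y,z 0.0034 0.0265
1.26 [ 48.  166.4] tool y,z 0.0056 0.037
1.17 [ 37.6 163.2] tool y,z 0.0088 0.0474
1.08 [ 27.6 159.1] tool y,z 0.0129 0.0574
0.99 [ 18.  154.2] tool y,z 0.0178 0.067
0.9 [  8.9 148.4] tool y,z 0.0236 0.0761
0.81 [  0.3 141.7] tool y,z 0.0303 0.0847
0.72 [ -7.6 134.4] tool y,z 0.0376 0.0926
0.63 [-14.8 126.4] tool y,z 0.0456 0.0998
0.54 [-21.3 117.7] tool y,z 0.0543 0.1063
0.45 [-27.  108.5] tool y,z 0.0635 0.112
0.36 [-31.8  98.8] tool y,z 0.0732 0.1168
0.27 [-35.8  88.8] tool y,z 0.0832 0.1208
0.18 [-38.8  78.4] tool y,z 0.0936 0.1238
0.09 [-40.9  67.8] tool y,z 0.1042 0.1259
-0.0 [-42.  57.] tool y,z 0.115 0.127
```

View pics/s_crop.png

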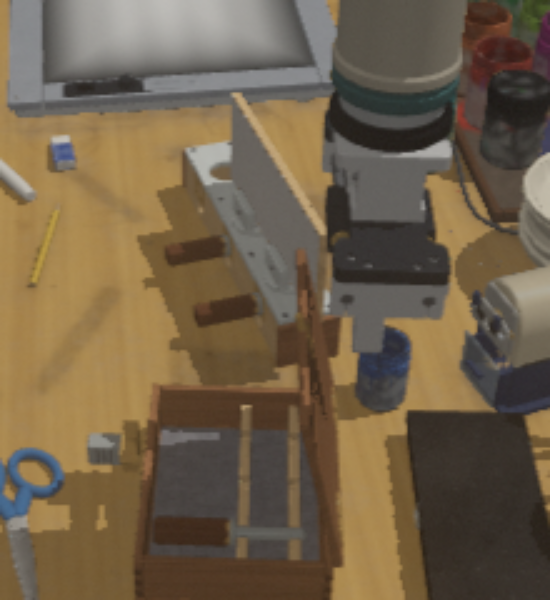

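Call:
step_arm --plan '[0, 0.0034, 0.0265, 0, 0, 0, 0, 0.0056, 0.037, 0, 0, 0, 0, 0.0088, 0.0474, 0, 0, 0, 0, 0.0129, 0.0574, 0, 0, 0, 0, 0.0178, 0.067, 0, 0, 0, 0, 0.0236, 0.0761, 0, 0, 0, 0, 0.0303, 0.0847, 0, 0, 0, 0, 0.0376, 0.0926, 0, 0, 0]'

```text
clock: 36.97
ee_pos: [516.9, -184.5, 137.4]
orientation: [0.538, 0.463, -0.46, -0.533]
contact_force: [-0.4, 0.8, 2.2]
grip_width: 0.002
```

Run:
```python
from mv import *
go(bw(-7.6,0,134.4))
rep()
snap('side','t_side')
cv2.imwrite('pics/t_crop.png',cv2.resize(load('side')[0][100:340,200:420],None,fx=2.5,fy=2.5))
x0,z0=-7.6,134.4
for x,z in [(-14.8,126.4),(-21.3,117.7),(-27,108.5),(-31.8,98.8),(-35.8,88.8),(-38.8,78.4),(-40.9,67.8),(-42,60)]: print(round((z0-z)/1000,4), round((x0-x)/1000,4))
```

```text
row [0.0, 0.0376, 0.0926, 0.0, 0.0, 0.0] rows>=2.4
t 36.97 p [ 516.9 -184.5  137.4] err [2.4 0.3 3. ] roterr [-0.4  -0.04  0.06] f [-0.4  0.8  2.2] m [ 0.09 -0.04 -0.01] g 0.002
0.008 0.0072
0.0167 0.0137
0.0259 0.0194
0.0356 0.0242
0.0456 0.0282
0.056 0.0312
0.0666 0.0333
0.0744 0.0344
```

View pics/t_crop.png

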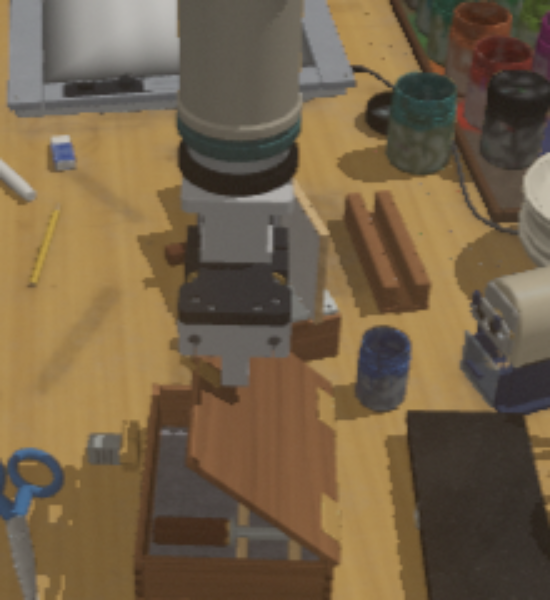

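Lid coming down under the fingers. Continue.

Call:
step_arm --plan '[0, 0.008, 0.0072, 0, 0, 0, 0, 0.0167, 0.0137, 0, 0, 0, 0, 0.0259, 0.0194, 0, 0, 0, 0, 0.0356, 0.0242, 0, 0, 0, 0, 0.0456, 0.0282, 0, 0, 0, 0, 0.056, 0.0312, 0, 0, 0, 0, 0.0666, 0.0333, 0, 0, 0, 0, 0.0744, 0.0344, 0, 0, 0]'

```text
clock: 37.68
ee_pos: [483.9, -180.0, 62.4]
orientation: [0.538, 0.463, -0.461, -0.533]
contact_force: [-0.3, 0.3, 45.5]
grip_width: 0.005
```

Call:
step_arm --plan '[0, 0.001, 0, 0, 0, 0, 0, 0.002, 0, 0, 0, 0, 0, 0.003, 0, 0, 0, 0, 0, 0.0035, 0, 0, 0, 0, 0, 0.0035, 0, 0, 0, 0]'

```text
clock: 38.1
ee_pos: [482.3, -179.8, 57.2]
orientation: [0.537, 0.463, -0.461, -0.534]
contact_force: [2.3, 0.1, 3.2]
grip_width: 0.004
```

Run:
```python
from mv import *
go(bw(-42,0,56.5))
rep()
snap('side','u_side')
cv2.imwrite('pics/u_crop.png',cv2.resize(load('side')[0][200:340,220:360],None,fx=4,fy=4))
```

```text
row [0.0, 0.0779, 0.0344, 0.0, 0.0, 0.0] rows>=2.0
t 38.1 p [ 482.3 -179.8   57.2] err [ 1.8 -0.1  0.7] roterr [-0.22 -0.04  0.01] f [2.3 0.1 3.2] m [ 0.06 -0.59  0.  ] g 0.004
```

View pics/u_crop.png

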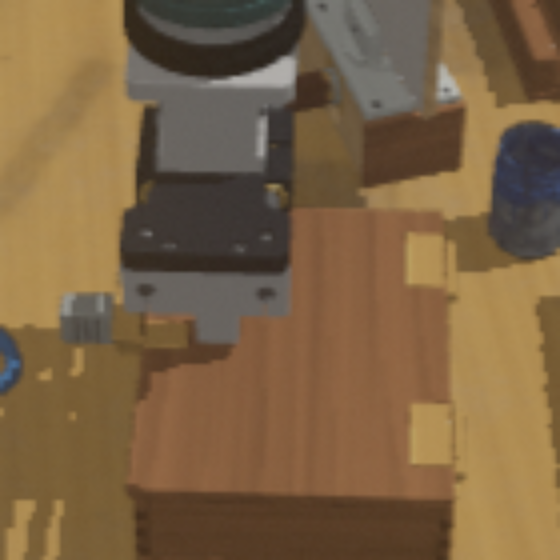

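Call:
step_arm --plan '[0, 0.001, 0, 0, 0, 0, 0, 0.0015, 0, 0, 0, 0, 0, 0.0015, 0, 0, 0, 0]'

```text
clock: 38.4
ee_pos: [482.2, -179.8, 56.2]
orientation: [0.537, 0.463, -0.461, -0.534]
contact_force: [0.0, 0.1, 12.4]
grip_width: 0.005
```

Call:
step_arm --plan '[0, -0.02, 0, 0, 0, 0, 0, -0.06, 0, 0, 0, 0, 0, -0.1, 0, 0, 0, 0, 0, -0.14, 0.005, 0, 0, 0, 0, -0.17, 0.01, 0, 0, 0, 0, -0.17, 0.01, 0, 0, 0, 0, -0.17, 0.01, 0, 0, 0]'

```text
clock: 38.98
ee_pos: [470.6, -178.8, 225.9]
orientation: [0.537, 0.462, -0.461, -0.535]
contact_force: [-0.7, -0.0, 0.0]
grip_width: 0.007
```

Run:
```python
from mv import *
rep()
s=r.read_state()
for n in ('side','scene','wrist'): snap(n,'v_'+n)
p,d,K,T=load('wrist'); P=cloud(K,T,d); a=np.deg2rad(BY)
ax=np.array([np.cos(a),np.sin(a)]); ay=np.array([-ax[1],ax[0]])
c=P[...,:2]-BC; Q=np.dstack([c@ax,c@ay,P[...,2]])
m=(abs(Q[...,1])<70)&(Q[...,0]>-65)&(Q[...,0]<60)&(Q[...,2]<75); print('lid z front/back',np.median(Q[m&(Q[...,0]<-45)][:,2]),np.median(Q[m&(Q[...,0]>-20)][:,2]))
m=(Q[...,0]<-90)&(Q[...,0]>-112)&(Q[...,2]>45)&(abs(Q[...,1])<60); q=Q[m]; print('thumb',q.min(0),q.max(0))
```

```text
t 38.98 p [ 470.6 -178.8  225.9] err [ -9.9   0.9 169.4] roterr [-0.14  0.02  0.09] f [-0.7 -0.   0. ] m [ 0.01 -0.04 -0.03] g 0.007
lid z front/back 58.41994765466171 58.11236284497244
thumb [-111.27420692   12.29754088   53.25174629] [-90.0103021   28.36457656  58.3741279 ]
```

View pics/v_wrist.png

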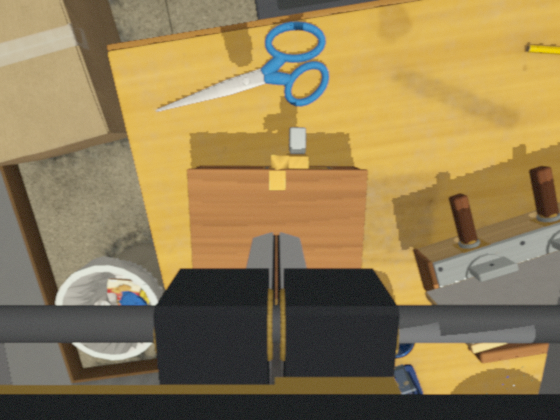

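View pics/v_side.png

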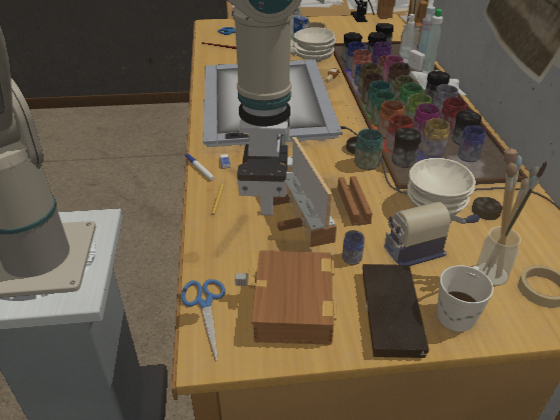

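View pics/v_scene.png

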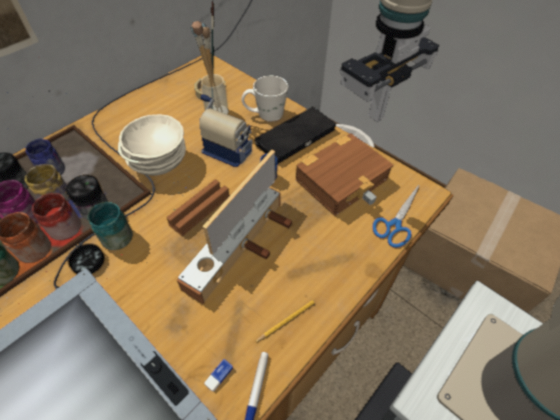

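Run:
```python
from mv import *
a=np.deg2rad(SY);ax=np.array([np.cos(a),np.sin(a)]); ay=np.array([-ax[1],ax[0]])
for n in ('scene','side'):
    p,d,K,T=load(n); P=cloud(K,T,d).reshape(-1,3); P=P[np.isfinite(P[:,0])]
    c=P[:,:2]-SC; Q=np.column_stack([c@ax,c@ay,P[:,2]])
    m=(abs(Q[:,0])<30)&(Q[:,1]>-190)&(Q[:,1]<100)&(Q[:,2]>85)&(Q[:,2]<165)
    q=Q[m]; print(n,'ztop',np.percentile(q[:,2],98),'y',np.percentile(q[:,1],[.5,99.5]), 'x hi/lo', np.median(q[q[:,2]>130][:,0]),np.median(q[q[:,2]<110][:,0]))
    for y in (-90,0):
        m=(abs(Q[:,1]-y)<9)&(Q[:,0]<-35)&(Q[:,0]>-130)&(Q[:,2]>20)&(Q[:,2]<48); print(' handle',y,Q[m].min(0).round(1),Q[m].max(0).round(1)) if m.any() else None
    j=P[(P[:,0]>620)&(P[:,0]<690)&(P[:,1]>-110)&(P[:,1]<-40)&(P[:,2]>61)&(P[:,2]<68)]
    if len(j)>5: print(' jar',cv2.minEnclosingCircle(j[:,:2].astype(np.float32)))
```

```text
scene ztop 152.18985905396121 y [-155.03183572   71.23514788] x hi/lo -1.8936712055798866 -2.3007125281899965
 handle -90 [-86.2 -97.4  23.3] [-35.5 -81.   41.1]
 handle 0 [-87.2  -7.3  24.3] [-35.1   8.8  41.5]
 jar ((660.1945190429688, -70.73341369628906), 20.86863136291504)
side ztop 150.88949710346307 y [-162.54853485   63.95419778] x hi/lo -2.5851352218649684 -3.2340824924052836
 handle -90 [-87.2 -99.   21.7] [-35.1 -83.1  40.4]
 handle 0 [-73.7  -8.9  20.2] [-35.7   4.2  40.7]
 jar ((658.9884643554688, -70.72433471679688), 20.4311466217041)
```

```bash
python3 -c "
from rig import r
print(r.finish_job())"
```

```text
the job is handed in; nothing more can be done
None
```

I finished the job and handed it in after about 39 s of robot time. No verdict came back, so what follows rests on my own last checks.

**What I did:**
- **Box:** I slid the latch aside and the lid sprung open.
- **Feet:** Only feet A and B were in the stand, and I turned both in line with the rail. Camera fits gave 10.6° and 11.0°, with the rail at about 10.9°.
- **Pins:** I locked each foot with a pin. Both stopped hard at about 13 N, and their handles end near the expected −87 mm.
- **Panel:** I moved it into both slots and set it down until it seated.
- **Lid:** I pressed it shut. The spare pin was still in its cradle the last time the inside was visible.

**Last checks:**
- **Panel:** It stands upright. Its top is at 151–152 mm (150.5 expected), it is centred across the rail to within about 2 mm, and its middle sits at about −45 mm along the rail.
- **Lid and latch:** The lid is level at 58 mm front and back. The thumb piece is back within 1 mm of where it started.
- **Jar:** It is where it stood at the start.
- **Gripper:** It is clear of everything.

**What failed or disagreed:**
- **Force spike:** The reading jumped briefly to 45 N at the fingertips as the lid met its latch. That is over the 20 N said to be harmless for the lid.
- **Camera offset:** The scene and side cameras disagreed by about 6 mm in y, so I relied on the wrist camera and force readings for the fits.
- **Latch approach:** My first approach with a tilted tool was out of reach, so I redid it with the tool vertical.

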